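# Feed the mushroom slicer through its bifold guard

### The job

Collect all the loose mushrooms from the steel table into the white scoop tray, and fold the slicer feeder's clear bifold guard door fully open (it gives way inwards at its middle fold). Then tip the tray so that every mushroom drops into the hopper behind the open door. Set the empty tray back squarely on its rubber mat, unfold the door until it is shut flat, and leave the bowl and punnets where they are.

Things in the scene. Friction and masses are not known exactly. Their poses are not given: they have to be found in the camera images.
- feeder: Fixed slicer feeder: a white box with an open-topped hopper inside clear guards, a bifold door in front. Origin on the table below the middle of the door. x points into the machine, y along the door track, z up. Door plane x = 0. Sill and track top at z = 104 mm. Clear opening between latch post (y = -140 mm) and jamb post (y = +134 mm).
- hopper (a point): Middle of the hopper mouth at rim height (100 mm above the table), axes as feeder. Mouth 180 mm (x) by 265 mm (y). Its steel floor slopes down away from the door, from 27 mm below the rim at the door to 72 mm at the back. Clear guards around (y = +196 and -146 mm, back x = 191 mm of the feeder) reach 205 mm above the table; open above.
- jamb_leaf (a joint): Angle of the door's jamb leaf, rad: 0 = both leaves flat in the door plane (shut); grows as the fold goes inwards (feeder +x); stop at 1.42 = both leaves folded together beside the jamb. The lead leaf follows: its free edge stays on the track. Starts slightly ajar. Stays where it is left; 1 to 2 N at the fold move it.
- door_pivot (a point): Upright axis of the jamb hinge, at leaf-top height (205 mm above the table); axes as feeder. Each leaf is 125 mm from axis to axis, 10 mm thick, from z = 105 to 205 mm. At joint angle q the fold lies at offset (125 sin q, -125 cos q) mm in the feeder's x, y, the free edge at (0, -250 cos q). Towards +y, 70 mm of free room inside up to the side guard.
- fold (a point): Top of the fold hinge, a dark upright rod 14 mm across joining the two leaves, 205 mm above the table.
- tray: White loose scoop tray, 0.25 kg. Origin: centre of underside; x to its open pouring end, z up. 170 (x) by 125 mm (y); floor 4 mm, side and rear walls 4 mm thick to z = 32 mm; pouring edge at x = +85 mm, with a bead to z = 7 mm. Handle: upright flat tab at x = -90 mm, 10 mm thick (x), 50 mm wide (y), up to z = 110 mm. Mushrooms slide out when tipped 45 to 55 degrees.
- tray_floor (a point): Centre of the tray's floor, upper side, 4 mm above its origin; axes as the tray.
- mat: Fixed black rubber mat, 200 mm (x) by 160 mm (y), 3 mm thick, origin at centre of its underside: the tray's place. The tray starts on it, its long side along the mat's.
- mushroom1: Loose mushroom (may be absent), 40 g. Stands cap down, stem up at the start. Origin: centre of the underside (crown of the cap), z along the stem. Cap 44 mm across, 24 mm tall, with a flat crown 26 mm across; stem 18 mm across, from z = 24 to 60 mm.
- mushroom2: Loose mushroom (may be absent), 40 g. Stands cap down, stem up at the start. Origin: centre of the underside (crown of the cap), z along the stem. Cap 44 mm across, 24 mm tall, with a flat crown 26 mm across; stem 18 mm across, from z = 24 to 60 mm.
- mushroom3: Loose mushroom (may be absent), 40 g. Stands cap down, stem up at the start. Origin: centre of the underside (crown of the cap), z along the stem. Cap 44 mm across, 24 mm tall, with a flat crown 26 mm across; stem 18 mm across, from z = 24 to 60 mm.
- mushroom4: Loose mushroom (may be absent), 40 g. Stands cap down, stem up at the start. Origin: centre of the underside (crown of the cap), z along the stem. Cap 44 mm across, 24 mm tall, with a flat crown 26 mm across; stem 18 mm across, from z = 24 to 60 mm.
- mushroom5: Loose mushroom (may be absent), 40 g. Stands cap down, stem up at the start. Origin: centre of the underside (crown of the cap), z along the stem. Cap 44 mm across, 24 mm tall, with a flat crown 26 mm across; stem 18 mm across, from z = 24 to 60 mm.
- full_punnet: Bystander: clear punnet full of mushrooms, 122 x 172 mm, 63 mm tall, origin centre of underside.
- empty_punnets: Bystander: stack of empty clear punnets, 122 x 172 mm, 67 mm tall, origin centre of underside.
- bowl: Bystander: pale blue bowl, 170 mm across, 70 mm tall, origin centre of underside.
There are look-alikes about, which are no part of the job. What is shaped like the mushroom4 but red or turquoise is not meant.

How it is judged (in metres and radians):
On the way, in this order (a step that is already met when the one before it is completed fails the run):
1. every mushroom lies in the scoop tray and the door is folded open (either first) (x of mushroom1 in the frame of tray_floor between -0.085 and 0.085 m and y of mushroom1 in the frame of tray_floor between -0.06 and 0.06 m and z of mushroom1 in the frame of tray_floor between -0.01 and 0.06 m and x of mushroom2 in the frame of tray_floor between -0.085 and 0.085 m and y of mushroom2 in the frame of tray_floor between -0.06 and 0.06 m and z of mushroom2 in the frame of tray_floor between -0.01 and 0.06 m and x of mushroom3 in the frame of tray_floor between -0.085 and 0.085 m and y of mushroom3 in the frame of tray_floor between -0.06 and 0.06 m and z of mushroom3 in the frame of tray_floor between -0.01 and 0.06 m and x of mushroom4 in the frame of tray_floor between -0.085 and 0.085 m and y of mushroom4 in the frame of tray_floor between -0.06 and 0.06 m and z of mushroom4 in the frame of tray_floor between -0.01 and 0.06 m and x of mushroom5 in the frame of tray_floor between -0.085 and 0.085 m and y of mushroom5 in the frame of tray_floor between -0.06 and 0.06 m and z of mushroom5 in the frame of tray_floor between -0.01 and 0.06 m and value of joint jamb_leaf above 1.25 rad), for 0.2 s.
2. every mushroom is in the hopper, the door still open (x of mushroom1 in the frame of hopper between -0.095 and 0.095 m and y of mushroom1 in the frame of hopper between -0.14 and 0.14 m and z of each of mushroom1, mushroom2, mushroom3, mushroom4, mushroom5 in the frame of hopper below -0.005 m and x of mushroom2 in the frame of hopper between -0.095 and 0.095 m and y of mushroom2 in the frame of hopper between -0.14 and 0.14 m and x of mushroom3 in the frame of hopper between -0.095 and 0.095 m and y of mushroom3 in the frame of hopper between -0.14 and 0.14 m and x of mushroom4 in the frame of hopper between -0.095 and 0.095 m and y of mushroom4 in the frame of hopper between -0.14 and 0.14 m and x of mushroom5 in the frame of hopper between -0.095 and 0.095 m and y of mushroom5 in the frame of hopper between -0.14 and 0.14 m and value of joint jamb_leaf above 1.1 rad), for 0.2 s.
At the end, for the whole second after the job is handed in: Every mushroom lies in the hopper below its rim; the door is unfolded to within 0.12 rad of flat; the tray stands upright and still on its mat, within 40 mm of the mat's middle and 0.35 rad of the mat's long direction (either way round) (x of mushroom1 in the frame of hopper between -0.095 and 0.095 m and y of mushroom1 in the frame of hopper between -0.14 and 0.14 m and z of each of mushroom1, mushroom2, mushroom3, mushroom4, mushroom5 in the frame of hopper below -0.005 m and x of mushroom2 in the frame of hopper between -0.095 and 0.095 m and y of mushroom2 in the frame of hopper between -0.14 and 0.14 m and x of mushroom3 in the frame of hopper between -0.095 and 0.095 m and y of mushroom3 in the frame of hopper between -0.14 and 0.14 m and x of mushroom4 in the frame of hopper between -0.095 and 0.095 m and y of mushroom4 in the frame of hopper between -0.14 and 0.14 m and x of mushroom5 in the frame of hopper between -0.095 and 0.095 m and y of mushroom5 in the frame of hopper between -0.14 and 0.14 m and value of joint jamb_leaf below 0.12 rad and horizontal distance between tray and mat below 0.04 m and angle between the x axis of tray and the x axis of mat, either way round below 0.35 rad and angle between tray's own z axis and vertical below 0.1 rad and z of tray in the frame of mat below 0.012 m and linear speed of tray below 0.02 m/s); the robot touches nothing.
It fails at once if the full punnet is pushed more than 30 mm from its place (distance of full_punnet from where it was at the start of the episode above 0.03 m).
It fails at once if the empty punnets is pushed more than 30 mm from its place (distance of empty_punnets from where it was at the start of the episode above 0.03 m).
It fails at once if the bowl is pushed more than 30 mm from its place (distance of bowl from where it was at the start of the episode above 0.03 m).
It fails at once if a mushroom is dropped on the floor (height (world z) of any of mushroom1, mushroom2, mushroom3, mushroom4, mushroom5 below -0.1 m).
Of mushroom1, mushroom2, mushroom3, mushroom4, mushroom5 only 2 to 4 are there at a start; the rules pass over those that are not, and their reading is None.
At some moment in a run one of mushroom1, mushroom2, mushroom3, mushroom4, mushroom5 may be knocked a few centimetres aside while the robot is not near it.
It also fails if it takes over 210 s, if anything falls off the work surface, if the arm or the gripper's body presses on something with over 40 N, if the wrist force passes 120 N, or if a joint passes its speed limit or range.

### The arm

A 6-joint arm with a two-finger parallel gripper is mounted at the origin on the work surface. World frame = base frame: x ahead of the robot, y to its left, z up, the work surface at z = 0. Lengths are in mm, angles in rad, forces in N, time in s.
With the tool pointing down it reaches from about 350 to 850 mm from the base axis. Payload 8.1 kg.
Tool frame: the origin (TCP) lies midway between the tips of the shut fingers; the grasp point (between the pads) lies 19 mm behind it (env.hold_point_z is the distance from the TCP to the grasp point, in mm); z points along the fingers, y is the line along which they close (so a half turn about z gives the same grasp; the last joint's range is limited). The gripper opens to 85 mm and grips with 20 to 120 N. Pads are 22 mm wide; open, the fingers measure 114 mm over their backs; the gripper's body (76 mm by 85 mm) begins 54 mm behind the grasp point. The pads swing forward as they close: fully open they stand 13 mm farther back than shut.
Start: joints at [1.078, 0.13, 1.488, -0, 1.523, -0.085], TCP at [237.934, 550.811, 203.592] pointing down, gripper open.
Joint ranges: [-2.96, 2.96], [-0.89, 2.26], [0.02, 2.5], [-1.34, 4.48], [0, 2.73], [-2.66, 2.66]. Speed limits (rad/s): [2.39, 2.39, 2.79, 3.14, 3.14, 3.14].

### API

Orientations are given as a unit quaternion [w, x, y, z].
In Python, from workcell import readout, optics, env gives the robot as it stands.
- The arm moves only by the tool drive_tool, never from a script. Its argument "series" is a list of rows, each a list of 3 entries, a list of its own where there are three numbers: the shift along the tool's x, y, z in mm, then the turn, a rotation vector about the tool's x, y, z in degrees, then the opening, from 0 (shut) to 1 (fully open). In form: [[[x, y, z], [wx, wy, wz], grip], ...]. A call has 1 to 5 rows; each row shifts and turns the commanded pose from where the row before left it, along the tool's axes as they then stand; what a row does not reach is not made up. A row lasts 1/12 s, in which the tool goes at most 41.7 mm and 7.16 degrees, less where a joint would pass 70% of its speed; a pose out of reach is approached as far as the arm can. A call with a gripper value outside its range is refused whole. The fingers move at their own pace and stop on an object; "force" is the grip in N (left out, the last holds). Time passes only in rows, so rows that do not move let the fingers close. It gives the time, the measured TCP pose, the force, the opening and the grip force at its end, in the units of the state.
- readout.get_obs(): the state, without advancing time (a new reading comes with each control period).
- optics.get_image(name): name is "side" or "top"; returns a dict with "pixels" (420x560x3 uint8, red, green, blue), "fov_y" (degrees; the focal length in pixels is half the picture's height over the tangent of half this angle, whatever the lens; pixels are square), "cx", "cy" (the principal point, pixels), "R" (3x3) and "t" (3): a world point X has camera coordinates R X + t. Camera axes: x right, y down, z forward; pixel columns grow to the right and rows downward; lengths in mm; the calibration is good to about 2 mm. A picture is of the moment at which its call begins. There is no depth.
- env.job_done(): hands the job in; it is judged then, once.
The state is a dict: "time": time; "qpos": joint angles; "qd": joint speeds; "tau": joint torques, N m; "position": TCP position; "eef_rot": TCP orientation; "contact_force": force on the tool from outside, world axes, zero at the start; "wrist_torque": the same for the moment, N m; "finger_gap": opening from 0.0 (shut) to 1.0 (fully open); "finger_force": force on a finger pad.
Only numpy, scipy, OpenCV 4.12 (cv2) and the standard library are available. Lean on these libraries where they do the work, as an engineer would, in place of code of your own. Each camera call takes 0.05 s, during which the arm holds its last target. There are 200 camera calls.

## Working session

There is one attempt and no reset: what is moved stays moved. The work goes in short steps, Python scripts to look and compute and a tool call to move; the robot and the scene stay as the last step left them, time stands still between calls to the robot, and variables do not carry over. Pictures are saved under pics/ and viewed, at most 14 in all, crops included, and the job is handed in when it is done.

Besides the shell and the picture viewer there is one more tool, called after "Emit:" as name([rows], argument=value, ...), one row to a line, values as JSON. drive_tool: Moves the arm, as the interface text tells. Its arguments: {"type":"object","properties":{"series":{"type":"array","items":{"type":"array"}},"force":{"type":"number"}},"required":["series"]}

```bash
ls; mkdir -p pics
cat > h.py <<'E'
import numpy as np, cv2
from workcell import readout, optics, env
def cam(n, save=None):
    d=optics.get_image(n); 
    if save: cv2.imwrite('pics/'+save, cv2.cvtColor(np.asarray(d['pixels']),cv2.COLOR_RGB2BGR))
    return d
def f(d): return 210/np.tan(np.radians(d['fov_y'])/2)
def pt(d,u,v,z):
    R=np.array(d['R']);t=np.array(d['t']);C=-R.T@t
    r=R.T@np.array([(u-d['cx'])/f(d),(v-d['cy'])/f(d),1]); return C+r*(z-C[2])/r[2]
def px(d,X):
    c=np.array(d['R'])@np.array(X)+np.array(d['t']); return np.array([d['cx'],d['cy']])+f(d)*c[:2]/c[2]
E
python3 - <<'E'
from h import *
import pickle
for n in('top','side'):
    d=cam(n,n+'0.png'); pickle.dump(d,open(n+'.pkl','wb')); R=np.array(d['R']); print(n,d['fov_y'],d['cx'],d['cy'],-R.T@np.array(d['t']),R.round(3).tolist())
print(readout.get_obs(), env.hold_point_z)
E
```

```text
pics
top 44.30142914922881 287.8102615214866 210.36977736236145 [ 267.4826486  -115.39198651 1602.65707096] [[-0.008, -1.0, 0.007], [-0.981, 0.006, -0.192], [0.192, -0.009, -0.981]]
side 43.34251464497325 275.0889907364625 206.35349862710345 [ 124.27223904 -890.4638105  1124.15094563] [[0.877, -0.481, 0.018], [-0.347, -0.657, -0.67], [0.334, 0.581, -0.742]]
{'time': 0.1, 'qpos': array([ 1.07761129e+00,  1.31077842e-01,  1.48915797e+00, -1.00500861e-05,
        1.52301755e+00, -8.54057423e-02]), 'qd': array([-0.00041862, -0.00083857, -0.00454482,  0.00060082, -0.00047531,
        0.00052193]), 'tau': array([ 7.84273070e-04, -5.70954108e+01, -5.01940978e+01, -2.22705012e-04,
        8.20921850e-03,  5.91980182e-06]), 'position': array([237.67286226, 550.33107309, 202.66085132]), 'eef_rot': array([-2.32070390e-04,  2.02479624e-01,  9.79286124e-01, -7.97280774e-04]), 'contact_force': array([ 0.39216604, -0.04114829, -0.17684263]), 'wrist_torque': array([-0.01307951,  0.01564067, -0.02008703]), 'finger_force': 0.0, 'finger_gap': 0.9993705212866864} 18.700000000000003
```

View pics/top0.png

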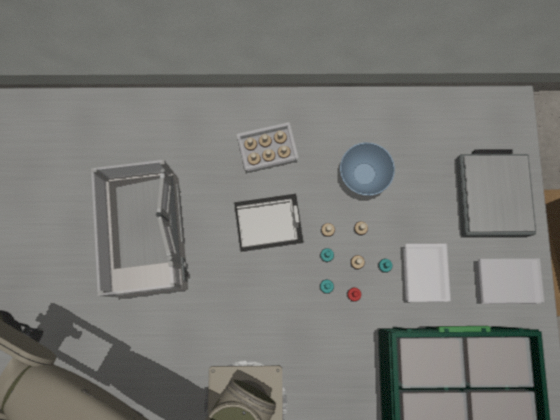

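View pics/side0.png

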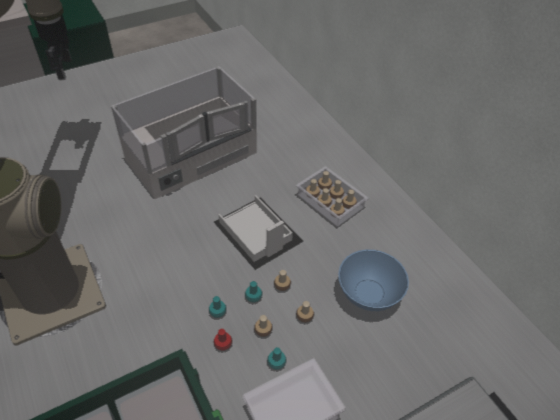

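Candidates: tan mushrooms at top (328,230), (361,228), (358,262); look-alikes are turquoise (327,255), (327,286), (386,265) and red (354,294); the tan ones in the punnet (265,147) stay. I choose the three loose tan ones, and check them in a close crop.

Run:
```python
from h import *
im=cv2.imread('pics/top0.png')
a=cv2.resize(im[150:310,80:200],None,fx=3.7,fy=3.7,interpolation=cv2.INTER_CUBIC)
cv2.imwrite('pics/c1.png',a)
b=cv2.resize(im[185:305,225:405],None,fx=4.4,fy=4.4,interpolation=cv2.INTER_CUBIC)
cv2.imwrite('pics/c2.png',b)
```

```text
(no output)
```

View pics/c1.png

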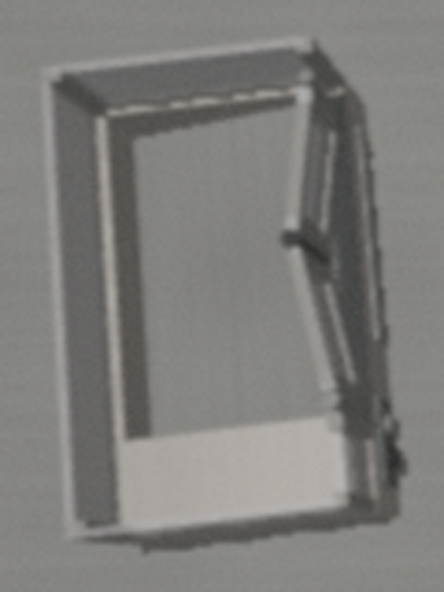

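View pics/c2.png

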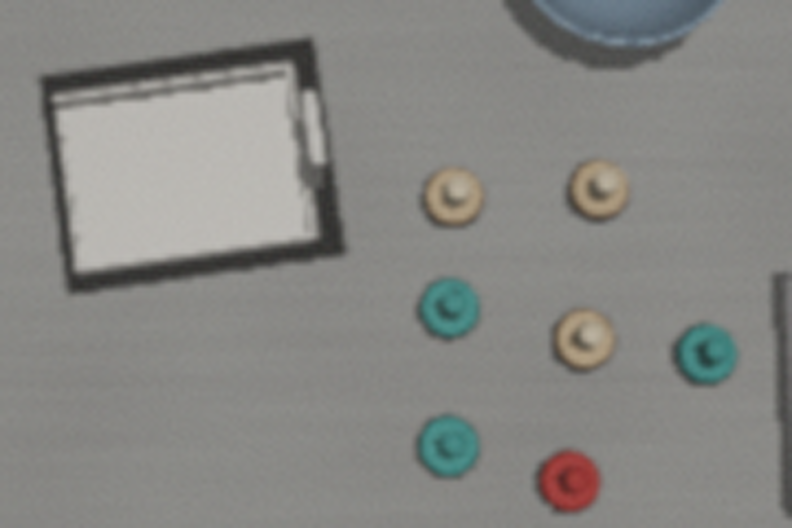

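c1 shows the feeder: back guard top corners at crop (48,70) and (72,535), and the fold at (287,238). c2 confirms three tan loose mushrooms, with the tray's handle at crop (314,127) on the mat's right side.

Run:
```python
from h import *
import pickle
d=pickle.load(open('top.pkl','rb'));s=pickle.load(open('side.pkl','rb'))
c1=lambda u,v,z:pt(d,80+u/3.7,150+v/3.7,z)[:2].round(1)
c2=lambda u,v,z:pt(d,225+u/4.4,185+v/4.4,z)[:2].round(1)
A,B=c1(48,70,205),c1(72,535,205); print('back guard',A,B,np.linalg.norm(B-A))
yv=(B-A)/np.linalg.norm(B-A); xv=np.array([-yv[1],yv[0]])*-1 
# x = y cross z
xv=np.array([yv[1],-yv[0]])
m=(A+B)/2; O=m-191*xv-25*yv; print('feeder',O,'x',xv,'y',yv,np.degrees(np.arctan2(xv[1],xv[0])))
print('fold',c1(287,238,205),'in feeder',(c1(287,238,205)-O)@np.c_[xv,yv])
for n,p in dict(cm=(308,45,205),jamb=(335,390,205),sg=(345,520,205)).items(): print(n,(c1(*p)-O)@np.c_[xv,yv])
mc=[c2(*p,3) for p in((40,75),(312,38),(345,252),(68,292))];print('mat',mc,np.mean(mc,0),[np.linalg.norm(mc[i]-mc[i-1]) for i in range(4)])
e=mc[0]-mc[1]+mc[3]-mc[2];print('mat ang',np.degrees(np.arctan2(e[1],e[0])))
print('handle',c2(305,91,110),c2(322,165,110),c2(314,127,110))
for a,b,q in(((453,197),(457,190),(283,273)),((598,189),(604,184),(306,303)),((584,339),(588,334),(264,318))): print('m',c2(*a,18),c2(*b,60),pt(s,*q,60)[:2].round(1))
```

```text
back guard [662.  416.3] [314.6 376.8] 349.6383989209423
feeder [534.71795652 209.59713612] x [-0.11297386  0.99359796] y [-0.99359796 -0.11297386] 96.48677422957488
fold [531.5 230.8] in feeder [21.43066728  0.80198563]
cm [  -5.22776049 -146.02630942]
jamb [ -5.09327869 118.04911903]
sg [ -4.98327933 212.84356982]
mat [array([607.7,  40.5]), array([ 633.7, -155.6]), array([ 477.8, -177.3]), array([450.8,  18.9])] [542.5   -68.375] [np.float64(158.37982826105102), np.float64(197.81610146800486), np.float64(157.40298599454843), np.float64(198.0490848249494)]
mat ang 97.6941134475972
handle [ 572.8 -147.8] [ 522.3 -158.6] [ 548.1 -153.6]
m [ 514.5 -253.6] [ 512.8 -252.8] [ 514.7 -258.7]
m [ 519.5 -356.3] [ 516.2 -354.2] [ 520.6 -357.7]
m [ 413.5 -342.8] [ 413.  -339.6] [ 415.8 -346.4]
```

Add to h.py:
```python
from scipy.spatial.transform import Rotation as Ro
O=np.array([534.7,209.6]);XV=np.array([-.113,.9936]);YV=np.array([-.9936,-.113])
def st():
    o=readout.get_obs();p=np.array(o['position']);q=o['eef_rot'];R=Ro.from_quat([q[1],q[2],q[3],q[0]]).as_matrix()
    fd=(p[:2]-O)@np.c_[XV,YV]
    print('t',round(o['time'],2),'p',p.round(1),'feeder',fd.round(1),'yaw',np.degrees(np.arctan2(R[1,1],R[0,1])).round(1),'tz',R[:,2].round(3),'F',np.round(o['contact_force'],1),'gap',round(o['finger_gap'],3),'q',np.round(o['qpos'],2))
    return p,R
def to(world): # shift in tool axes to get there
    p,R=st(); print('tool shift',(R.T@(np.array(world)-p)).round(1))
def fw(x,y,z): return np.r_[O+x*XV+y*YV,z]
```

```text
(no output)
```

Emit:
drive_tool([
  [[0, 0, -12], [0, 0, -6], 0],
  [[0, 0, -12], [0, 0, -6], 0],
  [[0, 0, -12], [0, 0, -6], 0],
  [[0, 0, -12], [0, 0, -6], 0],
  [[0, 0, -12], [0, 0, -6], 0],
])

```text
time: 0.52
position: [237.8, 550.5, 263.5]
eef_rot: [-0.0, -0.06, 0.998, -0.0]
contact_force: [-0.5, 0.9, 0.0]
finger_gap: 0.299
finger_force: 0.0
```

```bash
python3 -c "
from h import *
to(fw(-60,0,263))"
```

```text
t 0.52 p [237.8 550.5 263.5] feeder [372.3 256.5] yaw 96.9 tz [-0.001 -0.001 -1.   ] F [-0.5  0.9  0. ] gap 0.299 q [ 1.08  0.11  1.4   0.    1.63 -0.61]
tool shift [-253.1 -434.2    0.8]
```

Emit:
drive_tool([
  [[-18, -31, 0], [0, 0, 0], 0],
  [[-18, -31, 0], [0, 0, 0], 0],
  [[-18, -31, 0], [0, 0, 0], 0],
  [[-18, -31, 0], [0, 0, 0], 0],
  [[-18, -31, 0], [0, 0, 0], 0],
])

```text
time: 0.93
position: [345.6, 405.7, 263.1]
eef_rot: [-0.0, -0.058, 0.998, -0.0]
contact_force: [0.2, -0.2, -0.2]
finger_gap: -0.004
finger_force: 0.0
```

Emit:
drive_tool([
  [[-18, -31, 0], [0, 0, 0], 0],
  [[-18, -31, 0], [0, 0, 0], 0],
  [[-18, -31, 0], [0, 0, 0], 0],
  [[-18, -31, 0], [0, 0, 0], 0],
  [[-18, -31, 0], [0, 0, 0], 0],
])

```text
time: 1.35
position: [453.0, 262.0, 263.2]
eef_rot: [-0.0, -0.058, 0.998, -0.0]
contact_force: [0.1, 0.1, -0.4]
finger_gap: 0.002
finger_force: 0.0
```

Emit:
drive_tool([
  [[-18, -31, 0], [0, 0, 0], 0],
  [[-18, -31, 0], [0, 0, 0], 0],
  [[-18, -31, 0], [0, 0, 0], 0],
  [[-18, -31, 0], [0, 0, 0], 0],
  [[0, 0, 0], [0, 0, 0], 0],
])

```text
time: 1.77
position: [540.9, 143.4, 262.6]
eef_rot: [-0.0, -0.055, 0.998, -0.001]
contact_force: [0.0, 0.4, 0.3]
finger_gap: -0.004
finger_force: 0.0
```

Emit:
drive_tool([
  [[0, 0, 28], [0, 0, 0], 0],
  [[0, 0, 28], [0, 0, 0], 0],
  [[0, 0, 28], [0, 0, 0], 0],
  [[0, 0, 28], [0, 0, 0], 0],
  [[0, 0, 0], [0, 0, 0], 0],
])

```text
time: 2.18
position: [533.8, 148.1, 144.3]
eef_rot: [-0.006, -0.058, 0.998, -0.001]
contact_force: [-1.5, -0.5, -1.2]
finger_gap: 0.003
finger_force: 0.0
```

```bash
python3 -c "
from h import *
to(fw(-35,1,150))
p=124
for q in np.r_[.17:1.0:9j]:
    print(round(q,2),'finger x,y',(125*np.sin(q)-max(7,17.4*np.tan(q))-14.5).round(1),(p-125*np.cos(q)).round(1))"
```

```text
t 2.18 p [533.8 148.1 144.3] feeder [-61.    7.8] yaw 96.6 tz [-0.011 -0.002 -1.   ] F [-1.5 -0.5 -1.2] gap 0.003 q [ 0.18  0.05  1.68  0.    1.42 -1.51]
tool shift [-6.8 25.9 -5.8]
0.17 finger x,y -0.4 0.8
0.27 finger x,y 12.3 3.7
0.38 finger x,y 24.6 7.8
0.48 finger x,y 34.3 13.2
0.58 finger x,y 43.0 19.8
0.69 finger x,y 50.6 27.5
0.79 finger x,y 56.9 36.2
0.9 finger x,y 61.4 45.9
1.0 finger x,y 63.6 56.5
```

Emit:
drive_tool([
  [[-6, 20, -6], [0, 0, 0], 0],
  [[0, 20, 0], [0, 0, 0], 0],
  [[0, 15, 0], [0, 0, 0], 0],
  [[1, 8, 0], [0, 0, 0], 0],
  [[2, 8, 0], [0, 0, 0], 0],
])

```text
time: 2.6
position: [533.7, 220.4, 159.1]
eef_rot: [0.001, -0.058, 0.998, -0.0]
contact_force: [1.4, -2.2, 1.4]
finger_gap: -0.004
finger_force: 0.9
```

Emit:
drive_tool([
  [[3, 8, 0], [0, 0, 0], 0],
  [[3, 8, 0], [0, 0, 0], 0],
  [[3, 6, 0], [0, 0, 0], 0],
  [[4, 6, 0], [0, 0, 0], 0],
  [[0, 0, 0], [0, 0, 0], 0],
])

```text
time: 3.02
position: [515.8, 246.8, 157.6]
eef_rot: [-0.001, -0.058, 0.998, 0.0]
contact_force: [-2.4, -0.9, 2.0]
finger_gap: -0.001
finger_force: 1.5
```

```bash
python3 -c "
from h import *
st()"
```

```text
t 3.02 p [515.8 246.8 157.6] feeder [39.1 14.6] yaw 96.7 tz [-0.001  0.    -1.   ] F [-2.4 -0.9  2. ] gap -0.001 q [ 0.36  0.08  1.63  0.    1.44 -1.33]
```

Emit:
drive_tool([
  [[6, 8, 0], [0, 0, 0], 0],
  [[7, 7, 0], [0, 0, 0], 0],
  [[8, 5, 0], [0, 0, 0], 0],
  [[9, 4, 0], [0, 0, 0], 0],
  [[0, 0, 0], [0, 0, 0], 0],
])

```text
time: 3.43
position: [482.7, 267.4, 157.5]
eef_rot: [-0.0, -0.058, 0.998, 0.0]
contact_force: [0.7, -0.4, -0.6]
finger_gap: -0.003
finger_force: 0.0
```

```bash
python3 -c "
from h import *
st()
d=cam('top','t1.png');im=cv2.imread('pics/t1.png');cv2.imwrite('pics/c3.png',cv2.resize(im[150:310,80:200],None,fx=3.7,fy=3.7,interpolation=cv2.INTER_CUBIC))
s=cam('side','s1.png');im=cv2.imread('pics/s1.png');cv2.imwrite('pics/c4.png',cv2.resize(im[60:200,100:270],None,fx=4,fy=4,interpolation=cv2.INTER_CUBIC))"
```

```text
t 3.43 p [482.7 267.4 157.5] feeder [63.3 45.1] yaw 96.7 tz [-0.001  0.001 -1.   ] F [ 0.7 -0.4 -0.6] gap -0.003 q [ 0.41  0.03  1.68  0.    1.43 -1.28]
```

View pics/c4.png

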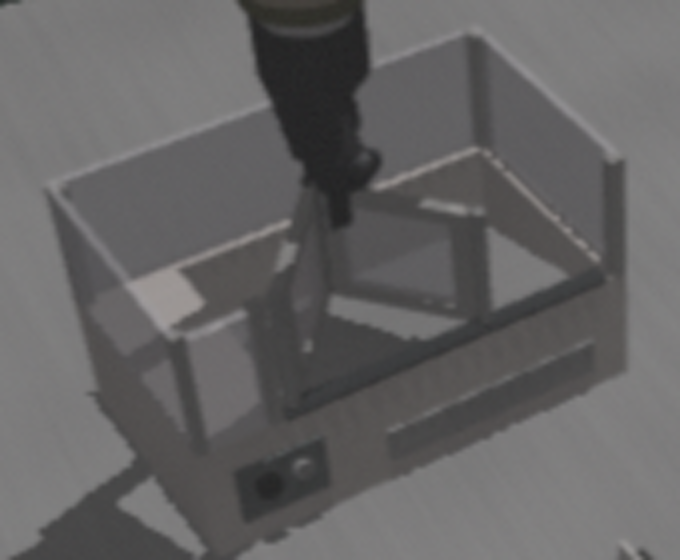

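Emit:
drive_tool([
  [[0, -3, -15], [0, 0, 0], 0],
  [[0, 0, -32], [0, 0, 0], 0],
  [[0, 0, -32], [0, 0, 0], 0],
  [[0, 0, -30], [0, 0, 0], 0],
  [[0, 0, 0], [0, 0, 0], 0],
])

```text
time: 3.95
position: [487.6, 264.4, 274.3]
eef_rot: [0.005, -0.058, 0.998, 0.002]
contact_force: [1.1, 1.1, 1.3]
finger_gap: 0.0
finger_force: 0.0
```

Emit:
drive_tool([
  [[-23, 22, 0], [0, 0, 0], 0],
  [[-23, 22, 0], [0, 0, 0], 0],
  [[0, 0, 0], [0, 0, 0], 0],
  [[0, 0, 30], [0, 0, 0], 0],
  [[0, 0, 30], [0, 0, 0], 0],
])

```text
time: 4.37
position: [527.1, 313.3, 207.4]
eef_rot: [0.002, -0.058, 0.998, 0.001]
contact_force: [0.6, -0.9, -0.8]
finger_gap: -0.002
finger_force: 0.0
```

Emit:
drive_tool([
  [[0, 0, 30], [0, 0, 0], 0],
  [[0, 0, 15], [0, 0, 0], 0],
  [[0, 0, 0], [0, 0, 0], 0],
  [[12, 0, 0], [0, 0, 0], 0],
  [[12, 0, 0], [0, 0, 0], 0],
])

```text
time: 4.78
position: [501.9, 309.5, 162.3]
eef_rot: [0.0, -0.058, 0.998, 0.0]
contact_force: [-0.3, 0.8, -0.5]
finger_gap: -0.0
finger_force: 0.0
```

Emit:
drive_tool([
  [[12, 0, 0], [0, 0, 0], 0],
  [[12, 0, 0], [0, 0, 0], 0],
  [[10, 0, 0], [0, 0, 0], 0],
  [[8, 0, 0], [0, 0, 0], 0],
  [[0, 0, 0], [0, 0, 0], 0],
])

```text
time: 5.2
position: [459.9, 306.5, 164.0]
eef_rot: [0.002, -0.059, 0.998, 0.001]
contact_force: [0.5, -0.7, 0.1]
finger_gap: 0.001
finger_force: 0.0
```

```bash
python3 -c "
from h import *
st()"
```

```text
t 5.2 p [459.9 306.5 164. ] feeder [104.7  63.3] yaw 96.7 tz [ 0.003  0.003 -1.   ] F [ 0.5 -0.7  0.1] gap 0.001 q [ 0.49  0.02  1.68  0.    1.44 -1.19]
```

Emit:
drive_tool([
  [[6, 0, 0], [0, 0, 0], 0],
  [[6, 0, 0], [0, 0, 0], 0],
  [[5, 0, 0], [0, 0, 0], 0],
  [[3, 0, 0], [0, 0, 0], 0],
  [[0, 0, 0], [0, 0, 0], 0],
])

```text
time: 5.62
position: [439.3, 302.1, 161.5]
eef_rot: [-0.0, -0.058, 0.998, -0.0]
contact_force: [0.8, -0.1, 0.4]
finger_gap: -0.001
finger_force: 0.0
```

```bash
python3 -c "
from h import *
st()
d=cam('top','t1.png');im=cv2.imread('pics/t1.png');cv2.imwrite('pics/c3.png',cv2.resize(im[150:310,80:200],None,fx=3.7,fy=3.7,interpolation=cv2.INTER_CUBIC))
"
```

```text
t 5.62 p [439.3 302.1 161.5] feeder [102.6  84.4] yaw 96.6 tz [-0.001 -0.001 -1.   ] F [ 0.8 -0.1  0.4] gap -0.001 q [ 0.51 -0.03  1.73 -0.    1.44 -1.18]
```

View pics/c3.png

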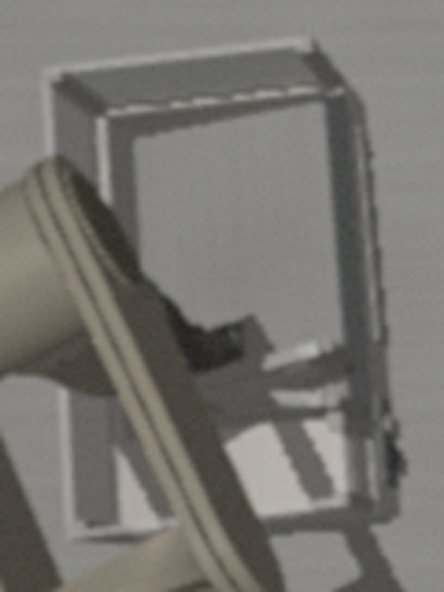

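The door is nearly folded (leaves at crop (300,355) and (300,397)). I push a little further.

Emit:
drive_tool([
  [[3, 0, 0], [0, 0, 0], 0],
  [[3, 0, 0], [0, 0, 0], 0],
  [[0, 0, 0], [0, 0, 0], 0],
])

```text
time: 5.92
position: [436.5, 301.8, 161.7]
eef_rot: [0.003, -0.058, 0.998, 0.0]
contact_force: [14.3, 1.9, -6.8]
finger_gap: -0.0
finger_force: 7.0
```

Emit:
drive_tool([
  [[3, 0, 0], [0, 0, 0], 0],
  [[0, 0, 0], [0, 0, 0], 0],
  [[0, 0, 0], [0, 0, 0], 0],
])

```text
time: 6.17
position: [436.2, 301.7, 162.0]
eef_rot: [0.005, -0.057, 0.998, 0.001]
contact_force: [26.6, 4.9, -14.0]
finger_gap: -0.002
finger_force: 13.6
```

```bash
python3 -c "
from h import *
st()"
```

```text
t 6.17 p [436.2 301.7 162. ] feeder [102.7  87.5] yaw 96.6 tz [ 0.01   0.002 -1.   ] F [ 26.6   4.9 -14. ] gap -0.002 q [ 0.51 -0.05  1.75 -0.    1.43 -1.17]
```

Emit:
drive_tool([
  [[-8, 0, 0], [0, 0, 0], 0],
  [[-8, 0, 0], [0, 0, 0], 0],
  [[0, 0, -20], [0, 0, 0], 0],
  [[0, 0, -35], [0, 0, 0], 0],
  [[0, 0, -35], [0, 0, 0], 0],
])

```text
time: 6.58
position: [445.7, 302.5, 250.6]
eef_rot: [-0.002, -0.058, 0.998, -0.001]
contact_force: [-0.1, 1.1, 0.5]
finger_gap: -0.002
finger_force: 0.0
```

Emit:
drive_tool([
  [[0, 0, -20], [0, 0, 0], 0],
  [[-1, -30, 0], [0, 0, 0], 0],
  [[-1, -30, 0], [0, 0, 0], 0],
  [[-1, -30, 0], [0, 0, 0], 0],
  [[-1, -30, 0], [0, 0, 0], 0],
])

```text
time: 7.0
position: [464.6, 183.5, 271.6]
eef_rot: [-0.0, -0.058, 0.998, -0.0]
contact_force: [0.7, -0.7, -0.6]
finger_gap: 0.001
finger_force: 0.0
```

Emit:
drive_tool([
  [[-1, -30, 0], [0, 0, 0], 0.5],
  [[-1, -30, 0], [0, 0, 0], 0.5],
  [[-1, -30, 0], [0, 0, 0], 0.5],
  [[-1, -30, 0], [0, 0, 0], 0.5],
  [[-1, -30, 0], [0, 0, 0], 0.5],
])

```text
time: 7.42
position: [486.8, 34.7, 271.5]
eef_rot: [-0.0, -0.058, 0.998, 0.0]
contact_force: [1.2, 0.2, -0.3]
finger_gap: 0.502
finger_force: 0.0
```

Emit:
drive_tool([
  [[0, 0, 0], [0, 0, 6], 0.5],
  [[0, 0, 0], [0, 0, 6], 0.5],
  [[0, 0, 0], [0, 0, 6], 0.5],
  [[0, 0, 0], [0, 0, 6], 0.5],
  [[0, 0, 0], [0, 0, 6], 0.5],
])

```text
time: 7.83
position: [486.9, 35.9, 271.4]
eef_rot: [-0.001, 0.205, 0.979, -0.0]
contact_force: [0.7, -0.9, -0.8]
finger_gap: 0.499
finger_force: 0.0
```

```bash
python3 -c "
from h import *
to([514,-254,100])
d=cam('top','t2.png');s=cam('side','s2.png');im=cv2.imread('pics/t2.png');sm=cv2.imread('pics/s2.png')
a=cv2.resize(im[150:310,80:400],None,fx=2.5,fy=2.5,interpolation=cv2.INTER_CUBIC)
cv2.imwrite('pics/c5.png',a)"
```

```text
t 7.83 p [486.9  35.9 271.4] feeder [-167.1   67.2] yaw 66.3 tz [-0.001  0.    -1.   ] F [ 0.7 -0.9 -0.8] gap 0.499 q [-0.03 -0.19  1.68  0.    1.65 -1.19]
tool shift [-141.5 -254.5  171.3]
```

View pics/c5.png

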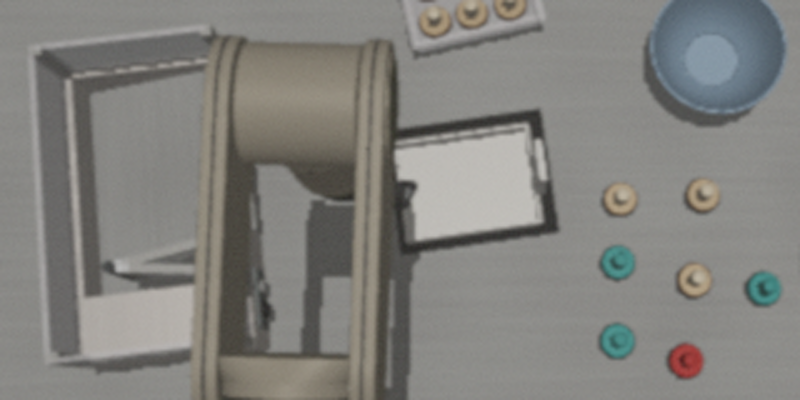

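Mushrooms are unchanged ((620,199), (703,195), (694,280) in the crop) and the tray is clear. Going to mushroom at (514,-254).

Emit:
drive_tool([
  [[-18, -32, 18], [0, 0, 0], 0.5],
  [[-18, -32, 18], [0, 0, 0], 0.5],
  [[-18, -32, 18], [0, 0, 0], 0.5],
  [[-18, -32, 18], [0, 0, 0], 0.5],
  [[-18, -32, 18], [0, 0, 0], 0.5],
])

```text
time: 8.35
position: [506.1, -148.0, 180.8]
eef_rot: [-0.0, 0.2, 0.98, 0.0]
contact_force: [0.6, 0.2, -0.4]
finger_gap: 0.5
finger_force: 0.0
```

Emit:
drive_tool([
  [[-18, -32, 18], [0, 0, 0], 0.5],
  [[-18, -32, 18], [0, 0, 0], 0.5],
  [[-15, -30, 18], [0, 0, 0], 0.5],
  [[0, 0, 20], [0, 0, 0], 0.5],
  [[0, 0, 0], [0, 0, 0], 0.5],
])

```text
time: 8.77
position: [512.6, -253.1, 102.4]
eef_rot: [-0.004, 0.202, 0.979, 0.001]
contact_force: [-1.0, 1.7, -1.7]
finger_gap: 0.498
finger_force: 0.0
```

```bash
python3 -c "
from h import *
to([514,-254.5,29])"
```

```text
t 8.77 p [ 512.6 -253.1  102.4] feeder [-457.3   74.2] yaw 66.7 tz [-0.007  0.004 -1.   ] F [-1.   1.7 -1.7] gap 0.498 q [-0.55  0.13  1.67 -0.    1.34 -1.71]
tool shift [-2.4 -0.8 73.4]
```

Emit:
drive_tool([
  [[-2, 0, 25], [0, 0, 0], 0.5],
  [[0, 0, 25], [0, 0, 0], 0.5],
  [[0, 0, 20], [0, 0, 0], 0.5],
  [[0, 0, 8], [0, 0, 0], 0.5],
  [[0, 0, 0], [0, 0, 0], 0.5],
])

```text
time: 9.18
position: [516.2, -251.9, 27.9]
eef_rot: [-0.002, 0.201, 0.98, 0.001]
contact_force: [-0.4, -0.4, -0.4]
finger_gap: 0.5
finger_force: 0.0
```

Emit:
drive_tool([
  [[0, 0, 0], [0, 0, 0], 0.1],
  [[0, 0, 0], [0, 0, 0], 0.1],
  [[0, 0, 0], [0, 0, 0], 0.1],
  [[0, 0, 0], [0, 0, 0], 0.1],
  [[0, 0, 0], [0, 0, 0], 0.1],
], force=25)

```text
time: 9.6
position: [520.8, -255.8, 34.3]
eef_rot: [0.004, 0.202, 0.979, -0.001]
contact_force: [-1.3, -1.1, 11.9]
finger_gap: 0.101
finger_force: 5.5
```

```bash
python3 -c "
from h import *
st()"
```

```text
t 9.6 p [ 520.8 -255.8   34.3] feeder [-460.9   66.4] yaw 66.7 tz [ 0.007 -0.004 -1.   ] F [-1.3 -1.1 11.9] gap 0.101 q [-0.54  0.21  1.72 -0.    1.2  -1.71]
```

```bash
python3 -c "
from h import *
s=cam('side','s3.png');im=cv2.imread('pics/s3.png');a=im[215:375,180:345]
t=cam('top','t3.png');b=cv2.imread('pics/t3.png')[200:310,290:405]
cv2.imwrite('pics/c6.png',np.hstack([cv2.resize(a,(400,388),interpolation=2),cv2.resize(b,(400,388),interpolation=2)]))"
```

```text
(no output)
```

View pics/c6.png

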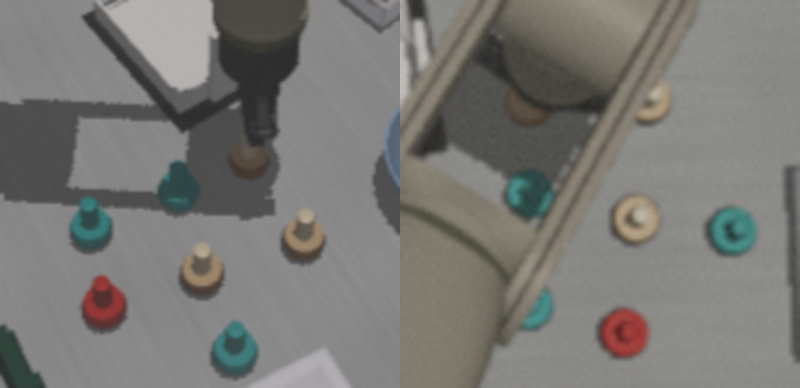

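```bash
python3 -c "
from h import *
import pickle
d=pickle.load(open('top.pkl','rb'));s=pickle.load(open('side.pkl','rb'))
print(pt(s,282.3,280.2,15),pt(d,326.8,228.4,18),pt(s,180+255*.4125,215+135*.4124,55))
print(px(s,[521,-256,34]),px(d,[521,-256,34]))
st()
im=cv2.imread('pics/s3.png')
cv2.imwrite('pics/c7.png',cv2.resize(im[230:300,250:320],(700,560),interpolation=2))"
```

```text
[ 518.93210145 -250.26653605   15.        ] [ 518.79461509 -250.07305954   18.        ] [ 524.64632403 -252.27692491   55.        ]
[284.3734687  277.24220537] [329.1288264  226.86276113]
t 9.7 p [ 520.8 -255.9   34.3] feeder [-460.9   66.4] yaw 66.7 tz [ 0.007 -0.004 -1.   ] F [-0.4 -0.9 11.4] gap 0.099 q [-0.54  0.21  1.72 -0.    1.2  -1.71]
```

View pics/c7.png

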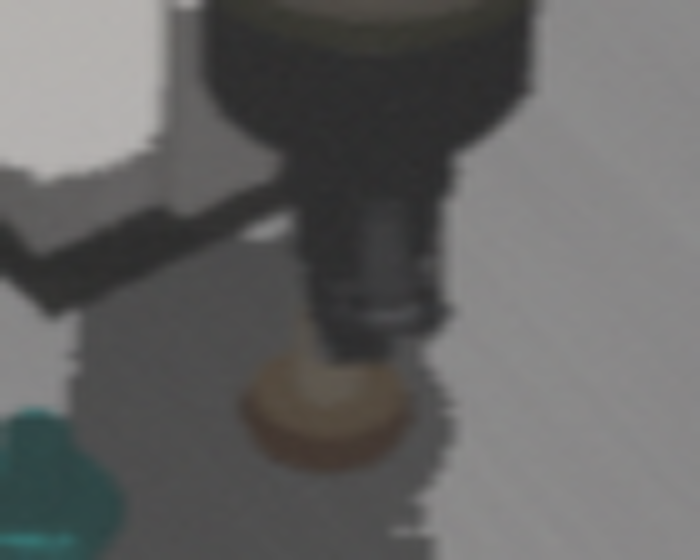

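The fingers closed beside the stem, which shows left of them at crop (320,340); the mushroom still stands. I open, rise and measure again.

Emit:
drive_tool([
  [[0, 0, 0], [0, 0, 0], 0.6],
  [[0, 0, 0], [0, 0, 0], 0.6],
  [[0, 0, -20], [0, 0, 0], 0.6],
  [[0, 0, -30], [0, 0, 0], 0.6],
  [[0, 0, -30], [0, 0, 0], 0.6],
])

```text
time: 10.12
position: [517.5, -253.5, 111.4]
eef_rot: [-0.0, 0.202, 0.979, 0.0]
contact_force: [0.4, -0.3, -0.6]
finger_gap: 0.6
finger_force: 0.0
```

Emit:
drive_tool([
  [[30, 0, 0], [0, 0, 0], 0.6],
  [[30, 0, 0], [0, 0, 0], 0.6],
  [[30, 0, 0], [0, 0, 0], 0.6],
  [[0, 0, 0], [0, 0, 0], 0.6],
  [[0, 0, 0], [0, 0, 0], 0.6],
])

```text
time: 10.53
position: [434.7, -217.9, 111.1]
eef_rot: [0.001, 0.202, 0.979, -0.0]
contact_force: [0.7, -1.0, 0.7]
finger_gap: 0.597
finger_force: 0.0
```

```bash
cat >> h.py <<'E'
def find(d,z):
    h=cv2.cvtColor(np.asarray(d['pixels']),cv2.COLOR_RGB2HSV)
    m=((h[...,0]>8)&(h[...,0]<22)&(h[...,1]>75)&(h[...,2]>90)).astype(np.uint8)
    n,l,s,c=cv2.connectedComponentsWithStats(m)
    return [(c[i].round(1).tolist(),int(s[i,4]),pt(d,*c[i],z)[:2].round(1).tolist()) for i in range(1,n) if s[i,4]>40]
E
python3 -c "
from h import *
import pickle
for n in('top','side'):
    print(n)
    for r in find(pickle.load(open(n+'.pkl','rb')),22):print(r)
    d=cam(n,n+'4.png')
    print('now')
    for r in find(d,22):print(r)
st()"
```

```text
top
([551.3, 195.1], 166, [619.6, -960.2])
([556.2, 291.0], 182, [320.8, -943.3])
now
([551.3, 195.0], 168, [619.7, -960.3])
([556.2, 291.0], 184, [320.9, -943.4])
side
([324.6, 182.7], 45, [793.3, -14.1])
([313.1, 190.5], 43, [746.7, -25.5])
([336.2, 191.8], 50, [803.4, -61.1])
([325.4, 200.0], 44, [758.4, -73.8])
([349.0, 201.5], 50, [814.8, -110.0])
([338.0, 209.8], 45, [769.5, -122.0])
([282.1, 282.3], 80, [513.0, -259.7])
([304.9, 313.7], 88, [517.2, -362.7])
([262.9, 327.7], 94, [411.9, -348.3])
now
([324.7, 182.8], 46, [793.3, -14.9])
([313.3, 190.8], 43, [746.8, -26.9])
([336.3, 192.0], 52, [803.1, -62.0])
([325.3, 199.9], 46, [758.2, -73.4])
([348.9, 201.3], 52, [814.8, -109.5])
([337.7, 210.0], 43, [768.5, -122.1])
([282.2, 282.8], 85, [512.4, -260.8])
([304.9, 313.7], 87, [517.2, -362.7])
([262.9, 327.9], 97, [411.9, -348.7])
t 10.63 p [ 436.4 -218.9  111.5] feeder [-414.6  146.1] yaw 66.6 tz [ 0.003 -0.002 -1.   ] F [ 0.8 -0.3  0.8] gap 0.602 q [-0.57 -0.12  1.91  0.    1.35 -1.73]
```

```bash
python3 -c "
from h import *
to([513.5,-254.5,80])"
```

```text
t 10.63 p [ 436.4 -218.9  111.5] feeder [-414.6  146.1] yaw 66.6 tz [ 0.003 -0.002 -1.   ] F [ 0.8 -0.3  0.8] gap 0.602 q [-0.57 -0.12  1.91  0.    1.35 -1.73]
tool shift [-84.8  -2.1  31.8]
```

Emit:
drive_tool([
  [[-28, -1, 10], [0, 0, 0], 0.6],
  [[-28, -1, 10], [0, 0, 0], 0.6],
  [[-29, 0, 12], [0, 0, 0], 0.6],
  [[0, 0, 0], [0, 0, 0], 0.6],
  [[0, 0, 0], [0, 0, 0], 0.6],
])

```text
time: 11.05
position: [513.1, -253.8, 75.9]
eef_rot: [-0.001, 0.202, 0.979, 0.001]
contact_force: [-0.1, 0.4, 0.7]
finger_gap: 0.602
finger_force: 0.0
```

Emit:
drive_tool([
  [[0, 0, 0], [0, 0, 0], 0.6],
  [[0, 0, 0], [0, 0, 0], 0.6],
  [[0, 0, 0], [0, 0, 0], 0.6],
  [[0, 0, 0], [0, 0, 0], 0.6],
])

```text
time: 11.38
position: [512.5, -253.8, 79.0]
eef_rot: [0.001, 0.202, 0.979, -0.0]
contact_force: [-0.3, -0.3, -0.1]
finger_gap: 0.596
finger_force: 0.0
```

```bash
python3 -c "
from h import *
to([513.5,-254.5,30])
s=cam('side','s5.png');im=cv2.imread('pics/s5.png')
cv2.imwrite('pics/c8.png',cv2.resize(im[230:300,250:320],(700,560),interpolation=2))"
```

```text
t 11.38 p [ 512.5 -253.8   79. ] feeder [-457.9   74.4] yaw 66.6 tz [ 0.002 -0.001 -1.   ] F [-0.3 -0.3 -0.1] gap 0.596 q [-0.55  0.15  1.7  -0.    1.29 -1.71]
tool shift [-1.1 -0.2 49. ]
```

View pics/c8.png

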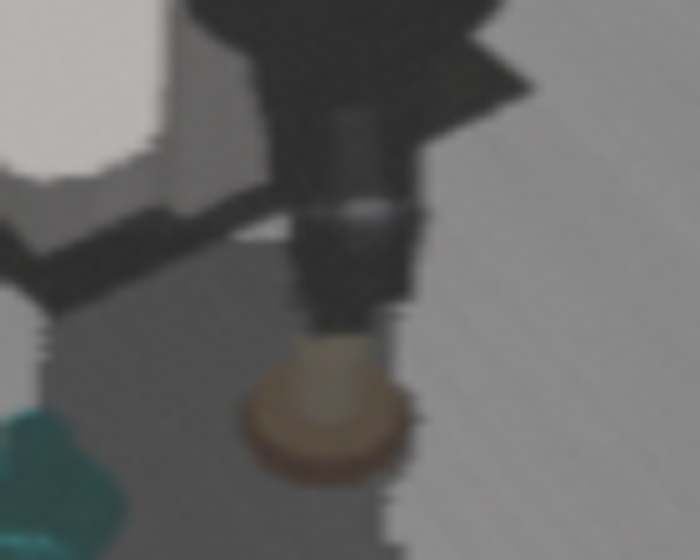

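The finger centre (345) is about 3 mm to the right of the stem (333), so I correct +2 in tool x and descend.

Emit:
drive_tool([
  [[2, 0, 15], [0, 0, 0], 0.6],
  [[0, 0, 15], [0, 0, 0], 0.6],
  [[0, 0, 12], [0, 0, 0], 0.6],
  [[0, 0, 5], [0, 0, 0], 0.6],
  [[0, 0, 0], [0, 0, 0], 0.6],
])

```text
time: 11.85
position: [509.2, -252.1, 29.1]
eef_rot: [-0.001, 0.203, 0.979, 0.0]
contact_force: [-0.2, -0.1, 0.1]
finger_gap: 0.601
finger_force: 0.0
```

Emit:
drive_tool([
  [[0, 0, 0], [0, 0, 0], 0.6],
  [[0, 0, 0], [0, 0, 0], 0.6],
  [[0, 0, 0], [0, 0, 0], 0.3],
  [[0, 0, 0], [0, 0, 0], 0.3],
  [[0, 0, 0], [0, 0, 0], 0.3],
], force=20)

```text
time: 12.27
position: [510.8, -253.0, 31.2]
eef_rot: [0.0, 0.202, 0.979, -0.0]
contact_force: [0.6, -0.1, -0.2]
finger_gap: 0.299
finger_force: 0.0
```

Emit:
drive_tool([
  [[0, 0, 0], [0, 0, 0], 0.15],
  [[0, 0, 0], [0, 0, 0], 0.15],
  [[0, 0, 0], [0, 0, 0], 0.15],
  [[0, 0, 0], [0, 0, 0], 0.15],
])

```text
time: 12.6
position: [510.8, -252.9, 31.0]
eef_rot: [0.0, 0.202, 0.979, -0.0]
contact_force: [-0.1, 0.7, 4.2]
finger_gap: 0.176
finger_force: 19.7
```

```bash
python3 -c "
from h import *
st()"
```

```text
t 12.6 p [ 510.8 -252.9   31. ] feeder [-456.9   76.1] yaw 66.6 tz [ 0.001 -0.    -1.   ] F [-0.1  0.7  4.2] gap 0.176 q [-0.55  0.2   1.74  0.    1.2  -1.71]
```

Gripped (gap 0.176, 20 N). Lift and carry to the tray.

Emit:
drive_tool([
  [[0, 0, -20], [0, 0, 0], 0.15],
  [[0, 0, -35], [0, 0, 0], 0.15],
  [[0, 0, -35], [0, 0, 0], 0.15],
  [[0, 0, -35], [0, 0, 0], 0.15],
  [[0, 0, -25], [0, 0, 0], 0.15],
])

```text
time: 13.02
position: [511.0, -253.2, 183.9]
eef_rot: [0.001, 0.203, 0.979, -0.001]
contact_force: [0.8, -0.2, -0.1]
finger_gap: 0.175
finger_force: 19.6
```

Emit:
drive_tool([
  [[10, 31, 0], [0, 0, 0], 0.15],
  [[11, 31, 0], [0, 0, 0], 0.15],
  [[10, 31, 0], [0, 0, 0], 0.15],
  [[11, 31, 0], [0, 0, 0], 0.15],
  [[10, 31, 0], [0, 0, 0], 0.15],
])

```text
time: 13.43
position: [523.6, -88.5, 180.3]
eef_rot: [-0.0, 0.203, 0.979, -0.0]
contact_force: [0.4, -0.2, -0.4]
finger_gap: 0.171
finger_force: 19.6
```

Emit:
drive_tool([
  [[11, 31, 0], [0, 0, 0], 0.15],
  [[11, 30, 0], [0, 0, 0], 0.15],
  [[0, 0, 0], [0, 0, 0], 0.15],
  [[0, 0, 0], [0, 0, 0], 0.15],
  [[0, 0, 0], [0, 0, 0], 0.15],
])

```text
time: 13.85
position: [527.9, -25.4, 180.3]
eef_rot: [-0.0, 0.202, 0.979, -0.0]
contact_force: [0.3, 0.7, -0.1]
finger_gap: 0.175
finger_force: 19.6
```

```bash
python3 -c "
from h import *
to([529,-25,42])"
```

```text
t 13.85 p [527.9 -25.4 180.3] feeder [-232.7   33.3] yaw 66.7 tz [-0.001 -0.001 -1.   ] F [ 0.3  0.7 -0.1] gap 0.175 q [-0.14 -0.05  1.72 -0.    1.48 -1.31]
tool shift [ -0.9   0.9 138.3]
```

Emit:
drive_tool([
  [[0, 0, 35], [0, 0, 0], 0.15],
  [[0, 0, 35], [0, 0, 0], 0.15],
  [[0, 0, 35], [0, 0, 0], 0.15],
  [[0, 0, 25], [0, 0, 0], 0.15],
  [[0, 0, 8], [0, 0, 0], 0.15],
])

```text
time: 14.27
position: [524.3, -26.1, 37.7]
eef_rot: [-0.004, 0.203, 0.979, -0.0]
contact_force: [-4.9, 3.0, 32.2]
finger_gap: 0.173
finger_force: 22.4
```

Emit:
drive_tool([
  [[0, 0, 0], [0, 0, 0], 0.15],
  [[0, 0, 0], [0, 0, 0], 0.15],
  [[0, 0, 0], [0, 0, 0], 0.45],
  [[0, 0, 0], [0, 0, 0], 0.45],
  [[0, 0, 0], [0, 0, 0], 0.45],
])

```text
time: 14.68
position: [529.2, -25.5, 44.1]
eef_rot: [0.001, 0.203, 0.979, 0.0]
contact_force: [0.2, -0.9, -0.3]
finger_gap: 0.451
finger_force: 0.0
```

Emit:
drive_tool([
  [[0, 0, -20], [0, 0, 0], 0.45],
  [[0, 0, -35], [0, 0, 0], 0.45],
  [[0, 0, -35], [0, 0, 0], 0.45],
  [[0, 0, -35], [0, 0, 0], 0.45],
  [[0, 0, -13], [0, 0, 0], 0.45],
])

```text
time: 15.1
position: [531.0, -25.5, 187.6]
eef_rot: [0.004, 0.202, 0.979, 0.0]
contact_force: [1.6, -0.3, 0.7]
finger_gap: 0.453
finger_force: 0.0
```

Emit:
drive_tool([
  [[-12, -31, 0], [0, 0, 0], 0.6],
  [[-12, -31, 0], [0, 0, 0], 0.6],
  [[-12, -31, 0], [0, 0, 0], 0.6],
  [[-12, -31, 0], [0, 0, 0], 0.6],
  [[-12, -31, 0], [0, 0, 0], 0.6],
])

```text
time: 15.52
position: [521.7, -192.7, 181.2]
eef_rot: [0.001, 0.202, 0.979, -0.0]
contact_force: [0.2, -0.0, -0.2]
finger_gap: 0.601
finger_force: 0.0
```

Emit:
drive_tool([
  [[-12, -31, 0], [0, 0, 0], 0.6],
  [[-12, -31, 0], [0, 0, 0], 0.6],
  [[-12, -31, 20], [0, 0, 0], 0.6],
  [[-12, -31, 20], [0, 0, 0], 0.6],
  [[-12, -29, 20], [0, 0, 0], 0.6],
])

```text
time: 15.93
position: [516.2, -357.8, 120.8]
eef_rot: [0.001, 0.203, 0.979, -0.001]
contact_force: [0.7, -0.5, 0.6]
finger_gap: 0.603
finger_force: 0.0
```

Emit:
drive_tool([
  [[0, 0, 20], [0, 0, 0], 0.6],
  [[0, 0, 10], [0, 0, 0], 0.6],
  [[0, 0, 0], [0, 0, 0], 0.6],
  [[0, 0, 0], [0, 0, 0], 0.6],
  [[0, 0, 0], [0, 0, 0], 0.6],
])

```text
time: 16.35
position: [517.2, -355.1, 92.3]
eef_rot: [0.001, 0.202, 0.979, -0.0]
contact_force: [0.3, 0.3, 0.8]
finger_gap: 0.599
finger_force: 0.0
```

```bash
python3 -c "
from h import *
to([515,-355,31])
s=cam('side','s6.png');print(find(s,22)[6:])
cv2.imwrite('pics/c9.png',np.hstack([cv2.resize(cv2.imread('pics/s6.png')[260:340,260:340],(400,400),interpolation=2),cv2.resize(cv2.imread('pics/s6.png')[190:270,205:305],(400,400),interpolation=2)]))"
```

```text
t 16.35 p [ 517.2 -355.1   92.3] feeder [-559.1   81.2] yaw 66.7 tz [ 0.002 -0.001 -1.   ] F [0.3 0.3 0.8] gap 0.599 q [-0.68  0.28  1.53  0.    1.33 -1.85]
tool shift [ 2.2 -0.8 61.3]
[]
```

View pics/c9.png

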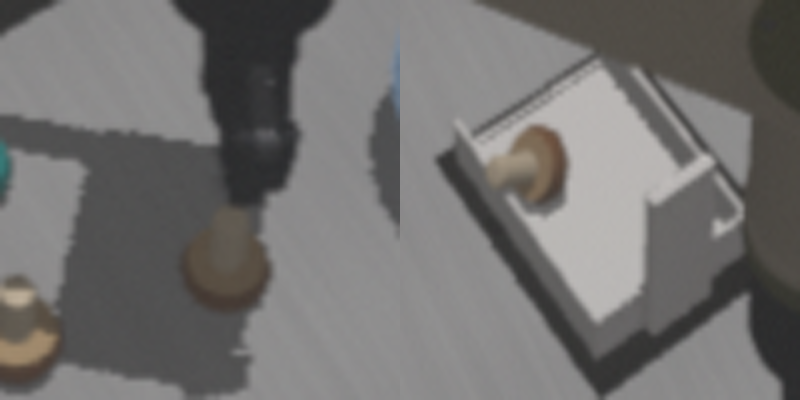

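```bash
python3 -c "
from h import *
import pickle
s=pickle.load(open('side.pkl','rb'));d=pickle.load(open('top.pkl','rb'))
p,R=st()
print('finger',px(s,p-R[:,1]*30-R[:,2]*8),'tcp',px(s,p))
for X in ([510.8,-253,60],[515,-355,60],[518.5,-356,60]): print(px(s,X),px(d,X))
im=cv2.imread('pics/s6.png').astype(int)
print((im[296:320:4,296:322].sum(2)//3))"
```

```text
t 16.4 p [ 517.5 -355.2   92.7] feeder [-559.3   80.9] yaw 66.7 tz [ 0.002 -0.002 -1.   ] F [-0.  -0.4  0.6] gap 0.604 q [-0.68  0.28  1.53  0.    1.33 -1.85]
finger [307.15625406 304.56983579] tcp [305.16515489 295.09598177]
[280.46052203 271.89981889] [328.9541491  228.82074547]
[303.34049676 303.10555208] [362.55042135 227.22235799]
[304.84926608 302.820905  ] [362.83849883 226.08003224]
[[ 79  81  80  81  80  79  76  73  66  50  46  47  46  47  47  48  46  47
   47  48  59 102 134 138 138 138]
 [ 81  80  80  80  81  80  81  79  77  69  55  52  51  51  54  57  74 109
  135 138 139 138 138 139 139 141]
 [ 81  82  81  82  80  80  83  86  88  89  88  88  89  84  81  84 110 137
  140 139 138 138 138 139 139 138]
 [ 78  77  77  77  77  77  82  84  87  86  88  87  86  82  78  85 109 132
  139 139 140 140 139 138 137 139]
 [ 68  67  76  77  78  78  82  86  86  87  88  86  82  79  78  77  76  86
  117 139 140 139 140 141 141 139]
 [ 73  62  62  69  75  75  77  77  78  78  78  78  77  77  75  71  67  92
  125 137 140 140 142 141 140 140]]
```

Emit:
drive_tool([
  [[1, 0, 18], [0, 0, 0], 0.6],
  [[0, 0, 18], [0, 0, 0], 0.6],
  [[0, 0, 15], [0, 0, 0], 0.6],
  [[0, 0, 7], [0, 0, 0], 0.6],
  [[0, 0, 3], [0, 0, 0], 0.6],
])

```text
time: 16.82
position: [515.3, -354.4, 29.4]
eef_rot: [-0.0, 0.202, 0.979, 0.0]
contact_force: [-0.5, 0.0, 0.1]
finger_gap: 0.605
finger_force: 0.0
```

Emit:
drive_tool([
  [[0, 0, 0], [0, 0, 0], 0.6],
  [[0, 0, 0], [0, 0, 0], 0.6],
  [[0, 0, 0], [0, 0, 0], 0.3],
  [[0, 0, 0], [0, 0, 0], 0.3],
  [[0, 0, 0], [0, 0, 0], 0.3],
], force=20)

```text
time: 17.23
position: [515.7, -355.5, 30.5]
eef_rot: [0.001, 0.203, 0.979, -0.0]
contact_force: [-0.4, -0.4, -0.5]
finger_gap: 0.3
finger_force: 0.0
```

Emit:
drive_tool([
  [[0, 0, 0], [0, 0, 0], 0.15],
  [[0, 0, 0], [0, 0, 0], 0.15],
  [[0, 0, 0], [0, 0, 0], 0.15],
  [[0, 0, 0], [0, 0, 0], 0.15],
])

```text
time: 17.57
position: [515.6, -355.4, 30.2]
eef_rot: [0.0, 0.203, 0.979, -0.0]
contact_force: [-0.2, 0.6, 3.7]
finger_gap: 0.177
finger_force: 19.7
```

```bash
python3 -c "
from h import *
to([506,-83,182])"
```

```text
t 17.57 p [ 515.6 -355.4   30.2] feeder [-559.2   82.8] yaw 66.6 tz [ 0.001 -0.001 -1.   ] F [-0.2  0.6  3.7] gap 0.177 q [-0.69  0.34  1.57  0.    1.23 -1.85]
tool shift [ 116.7  246.2 -152. ]
```

Emit:
drive_tool([
  [[0, 0, -20], [0, 0, 0], 0.15],
  [[0, 0, -35], [0, 0, 0], 0.15],
  [[0, 0, -35], [0, 0, 0], 0.15],
  [[0, 0, -35], [0, 0, 0], 0.15],
  [[0, 0, -27], [0, 0, 0], 0.15],
])

```text
time: 17.98
position: [515.5, -355.4, 184.4]
eef_rot: [0.001, 0.203, 0.979, -0.0]
contact_force: [-0.1, -0.8, 0.8]
finger_gap: 0.18
finger_force: 19.5
```

Emit:
drive_tool([
  [[7, 31, 0], [0, 0, 0], 0.15],
  [[7, 31, 0], [0, 0, 0], 0.15],
  [[7, 31, 0], [0, 0, 0], 0.15],
  [[7, 31, 0], [0, 0, 0], 0.15],
  [[7, 31, 0], [0, 0, 0], 0.15],
])

```text
time: 18.4
position: [544.2, -197.5, 181.1]
eef_rot: [-0.0, 0.203, 0.979, 0.0]
contact_force: [0.6, -0.2, -0.8]
finger_gap: 0.181
finger_force: 19.6
```

Emit:
drive_tool([
  [[7, 31, 0], [0, 0, 0], 0.15],
  [[7, 31, 0], [0, 0, 0], 0.15],
  [[8, 31, 0], [0, 0, 0], 0.15],
  [[8, 29, 0], [0, 0, 0], 0.15],
  [[0, 0, 0], [0, 0, 0], 0.15],
])

```text
time: 18.82
position: [565.5, -69.8, 181.1]
eef_rot: [-0.001, 0.201, 0.98, 0.001]
contact_force: [0.3, -1.0, -0.1]
finger_gap: 0.18
finger_force: 19.6
```

Emit:
drive_tool([
  [[0, 0, 20], [0, 0, 0], 0.15],
  [[0, 0, 30], [0, 0, 0], 0.15],
  [[0, 0, 30], [0, 0, 0], 0.15],
  [[0, 0, 0], [0, 0, 0], 0.15],
  [[0, 0, 0], [0, 0, 0], 0.15],
])

```text
time: 19.23
position: [563.2, -74.9, 99.5]
eef_rot: [-0.003, 0.203, 0.979, -0.0]
contact_force: [0.4, 0.5, 0.0]
finger_gap: 0.176
finger_force: 19.6
```

```bash
python3 -c "
from h import *
to([566,-75,40])
s=cam('side','s7.png')
cv2.imwrite('pics/c10.png',cv2.resize(cv2.imread('pics/s7.png')[170:275,200:320],(640,560),interpolation=2))"
```

```text
t 19.23 p [563.2 -74.9  99.5] feeder [-285.9    3.8] yaw 66.6 tz [-0.005  0.001 -1.   ] F [0.4 0.5 0. ] gap 0.176 q [-0.22  0.12  1.69 -0.    1.33 -1.39]
tool shift [-2.9  1.1 59.5]
```

View pics/c10.png

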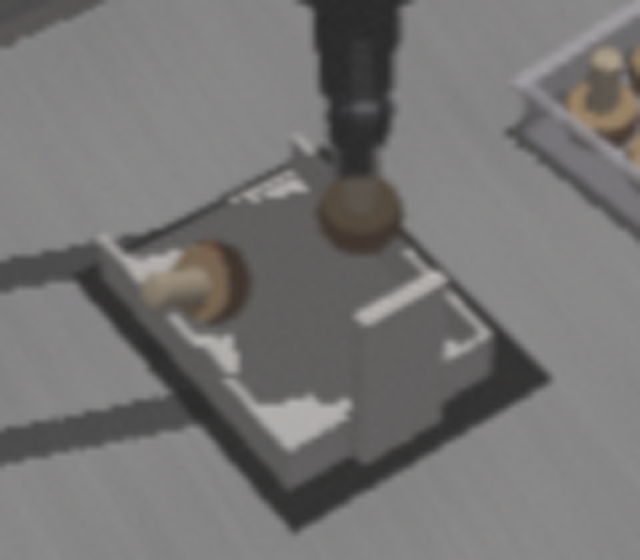

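Mushroom 2 is held above the tray's far corner (360,215); mushroom 1 lies inside at (215,280). Lowering gently.

Emit:
drive_tool([
  [[0, 0, 20], [0, 0, 0], 0.15],
  [[0, 0, 18], [0, 0, 0], 0.15],
  [[0, 0, 10], [0, 0, 0], 0.15],
  [[0, 0, 7], [0, 0, 0], 0.15],
  [[0, 0, 0], [0, 0, 0], 0.15],
])

```text
time: 19.7
position: [565.2, -75.1, 46.4]
eef_rot: [-0.0, 0.203, 0.979, 0.0]
contact_force: [0.5, 0.4, -1.0]
finger_gap: 0.181
finger_force: 19.6
```

Emit:
drive_tool([
  [[0, 0, 3], [0, 0, 0], 0.15],
  [[0, 0, 2], [0, 0, 0], 0.15],
  [[0, 0, 0], [0, 0, 0], 0.15],
  [[0, 0, 0], [0, 0, 0], 0.15],
  [[0, 0, 0], [0, 0, 0], 0.15],
])

```text
time: 20.12
position: [565.8, -75.1, 42.2]
eef_rot: [0.0, 0.202, 0.979, -0.0]
contact_force: [-0.2, -0.6, -0.8]
finger_gap: 0.182
finger_force: 19.6
```

Emit:
drive_tool([
  [[0, 0, 0], [0, 0, 0], 0.4],
  [[0, 0, 0], [0, 0, 0], 0.4],
  [[0, 0, 0], [0, 0, 0], 0.4],
  [[0, 0, -15], [0, 0, 0], 0.4],
  [[0, 0, -30], [0, 0, 0], 0.4],
])

```text
time: 20.53
position: [561.9, -74.3, 82.6]
eef_rot: [-0.004, 0.202, 0.979, 0.0]
contact_force: [1.3, 0.4, -0.1]
finger_gap: 0.402
finger_force: 0.0
```

Emit:
drive_tool([
  [[0, 0, -35], [0, 0, 0], 0.6],
  [[0, 0, -35], [0, 0, 0], 0.6],
  [[0, 0, -25], [0, 0, 0], 0.6],
  [[0, 0, 0], [0, 0, 0], 0.6],
  [[0, 0, 0], [0, 0, 0], 0.6],
])

```text
time: 20.95
position: [567.0, -75.4, 184.1]
eef_rot: [0.002, 0.202, 0.979, -0.0]
contact_force: [0.4, 0.2, 0.1]
finger_gap: 0.603
finger_force: 0.0
```

```bash
python3 -c "
from h import *
to([410.5,-341.5,100])
s=cam('side','s8.png')
print(find(s,22))"
```

```text
t 20.95 p [567.  -75.4 184.1] feeder [-2.868e+02  2.000e-01] yaw 66.6 tz [ 0.005 -0.001 -1.   ] F [0.4 0.2 0.1] gap 0.603 q [-0.22  0.06  1.6  -0.    1.48 -1.38]
tool shift [  38.5 -306.4   83.7]
[([324.6, 182.7], 47, [793.2, -14.4]), ([313.2, 190.7], 43, [746.7, -26.3]), ([336.3, 192.0], 55, [803.1, -61.8]), ([325.5, 200.1], 44, [758.4, -74.2]), ([348.9, 201.5], 50, [814.5, -109.9]), ([337.8, 209.8], 44, [769.1, -121.7]), ([262.8, 327.8], 92, [411.8, -348.4])]
```

Emit:
drive_tool([
  [[4, -31, 0], [0, 0, 0], 0.6],
  [[4, -31, 0], [0, 0, 0], 0.6],
  [[4, -31, 0], [0, 0, 0], 0.6],
  [[4, -31, 0], [0, 0, 0], 0.6],
  [[4, -31, 0], [0, 0, 0], 0.6],
])

```text
time: 21.42
position: [483.5, -209.7, 179.1]
eef_rot: [-0.002, 0.202, 0.979, 0.001]
contact_force: [1.1, -0.6, -0.2]
finger_gap: 0.602
finger_force: 0.0
```

Emit:
drive_tool([
  [[4, -31, 0], [0, 0, 0], 0.6],
  [[4, -31, 10], [0, 0, 0], 0.6],
  [[4, -31, 25], [0, 0, 0], 0.6],
  [[4, -31, 25], [0, 0, 0], 0.6],
  [[3, -27, 25], [0, 0, 0], 0.6],
])

```text
time: 21.83
position: [406.1, -341.1, 93.8]
eef_rot: [-0.001, 0.203, 0.979, 0.001]
contact_force: [1.0, 0.2, -0.8]
finger_gap: 0.601
finger_force: 0.0
```

Emit:
drive_tool([
  [[0, 0, 0], [0, 0, 0], 0.6],
  [[0, 0, 0], [0, 0, 0], 0.6],
  [[0, 0, 0], [0, 0, 0], 0.6],
  [[0, 0, 0], [0, 0, 0], 0.6],
  [[0, 0, 0], [0, 0, 0], 0.6],
])

```text
time: 22.25
position: [409.4, -340.1, 97.6]
eef_rot: [0.001, 0.202, 0.979, -0.0]
contact_force: [-0.6, 0.3, 0.4]
finger_gap: 0.6
finger_force: 0.0
```

```bash
python3 -c "
from h import *
to([410.3,-341.5,31])"
```

```text
t 22.25 p [ 409.4 -340.1   97.6] feeder [-532.   186.6] yaw 66.7 tz [ 0.001 -0.001 -1.   ] F [-0.6  0.3  0.4] gap 0.6 q [-0.79  0.02  1.8   0.    1.32 -1.95]
tool shift [-1.3 -0.9 66.6]
```

Emit:
drive_tool([
  [[-1, -1, 20], [0, 0, 0], 0.6],
  [[0, 0, 20], [0, 0, 0], 0.6],
  [[0, 0, 15], [0, 0, 0], 0.6],
  [[0, 0, 8], [0, 0, 0], 0.6],
  [[0, 0, 4], [0, 0, 0], 0.6],
])

```text
time: 22.67
position: [408.9, -340.8, 28.8]
eef_rot: [-0.0, 0.202, 0.979, 0.0]
contact_force: [-1.1, 0.1, -0.0]
finger_gap: 0.597
finger_force: 0.0
```

Emit:
drive_tool([
  [[0, 0, 0], [0, 0, 0], 0.6],
  [[0, 0, 0], [0, 0, 0], 0.6],
  [[0, 0, 0], [0, 0, 0], 0.3],
  [[0, 0, 0], [0, 0, 0], 0.3],
  [[0, 0, 0], [0, 0, 0], 0.3],
], force=20)

```text
time: 23.08
position: [409.2, -342.3, 30.5]
eef_rot: [0.001, 0.203, 0.979, -0.0]
contact_force: [0.3, -0.1, -0.9]
finger_gap: 0.3
finger_force: 0.0
```

Emit:
drive_tool([
  [[0, 0, 0], [0, 0, 0], 0.15],
  [[0, 0, 0], [0, 0, 0], 0.15],
  [[0, 0, 0], [0, 0, 0], 0.15],
  [[0, 0, 0], [0, 0, 0], 0.15],
])

```text
time: 23.42
position: [409.2, -342.1, 30.2]
eef_rot: [0.0, 0.203, 0.979, -0.0]
contact_force: [-0.7, 0.4, 4.5]
finger_gap: 0.182
finger_force: 19.7
```

```bash
python3 -c "
from h import *
import pickle
s=pickle.load(open('side.pkl','rb'))
# M1 cap centre in c10 (228,285) stem tip (150,290): side bias +1.4px
for u,v,z in((228,285,27),(150,290,38)): print(pt(s,200+u*120/640-1.4,170+v*105/560,z))
to([508,-85,182])"
```

```text
[506.62044793 -44.25930272  27.        ]
[466.72809156 -37.39076023  38.        ]
t 23.42 p [ 409.2 -342.1   30.2] feeder [-534.   187.1] yaw 66.6 tz [ 0.001 -0.001 -1.   ] F [-0.7  0.4  4.5] gap 0.182 q [-0.79  0.11  1.84  0.    1.19 -1.96]
tool shift [  11.1  275.2 -151.9]
```

Emit:
drive_tool([
  [[0, 0, -20], [0, 0, 0], 0.15],
  [[0, 0, -35], [0, 0, 0], 0.15],
  [[0, 0, -35], [0, 0, 0], 0.15],
  [[0, 0, -35], [0, 0, 0], 0.15],
  [[0, 0, -27], [0, 0, 0], 0.15],
])

```text
time: 23.83
position: [408.9, -342.1, 184.3]
eef_rot: [0.001, 0.203, 0.979, -0.001]
contact_force: [1.4, -1.3, -0.8]
finger_gap: 0.178
finger_force: 19.5
```

Emit:
drive_tool([
  [[0, 30, 0], [0, 0, 0], 0.15],
  [[0, 30, 0], [0, 0, 0], 0.15],
  [[0, 30, 0], [0, 0, 0], 0.15],
  [[0, 30, 0], [0, 0, 0], 0.15],
  [[0, 30, 0], [0, 0, 0], 0.15],
])

```text
time: 24.25
position: [468.2, -202.8, 181.2]
eef_rot: [-0.0, 0.203, 0.979, 0.0]
contact_force: [1.2, -0.1, -0.2]
finger_gap: 0.177
finger_force: 19.6
```

Emit:
drive_tool([
  [[-1, 30, 0], [0, 0, 0], 0.15],
  [[-1, 30, 0], [0, 0, 0], 0.15],
  [[-1, 30, 0], [0, 0, 0], 0.15],
  [[-1, 30, 0], [0, 0, 0], 0.15],
  [[-1, 30, 0], [0, 0, 0], 0.15],
])

```text
time: 24.67
position: [532.4, -66.9, 181.1]
eef_rot: [-0.0, 0.203, 0.979, -0.0]
contact_force: [-0.4, -0.1, -0.3]
finger_gap: 0.179
finger_force: 19.6
```

Emit:
drive_tool([
  [[-1, 30, 0], [0, 0, 0], 0.15],
  [[0, 24, 0], [0, 0, 0], 0.15],
  [[0, 0, 20], [0, 0, 0], 0.15],
  [[0, 0, 30], [0, 0, 0], 0.15],
  [[0, 0, 30], [0, 0, 0], 0.15],
])

```text
time: 25.08
position: [555.5, -18.6, 101.3]
eef_rot: [0.001, 0.202, 0.979, -0.0]
contact_force: [1.9, -0.7, -1.2]
finger_gap: 0.181
finger_force: 19.6
```

Emit:
drive_tool([
  [[0, 0, 0], [0, 0, 0], 0.15],
  [[0, 0, 0], [0, 0, 0], 0.15],
  [[0, 0, 0], [0, 0, 0], 0.15],
  [[0, 0, 0], [0, 0, 0], 0.15],
])

```text
time: 25.42
position: [556.3, -19.6, 104.1]
eef_rot: [0.002, 0.203, 0.979, 0.0]
contact_force: [-1.1, 0.4, -0.6]
finger_gap: 0.18
finger_force: 19.6
```

```bash
python3 -c "
from h import *
to([555,-20,41])"
```

```text
t 25.42 p [556.3 -19.6 104.1] feeder [-230.2    4.5] yaw 66.6 tz [ 0.003 -0.    -1.   ] F [-1.1  0.4 -0.6] gap 0.18 q [-0.13  0.08  1.73 -0.    1.33 -1.29]
tool shift [ 1.2 -0.9 63.1]
```

Lower, release, rise, and swing back to see the tray.

Emit:
drive_tool([
  [[0, 0, 20], [0, 0, 0], 0.15],
  [[0, 0, 18], [0, 0, 0], 0.15],
  [[0, 0, 10], [0, 0, 0], 0.15],
  [[0, 0, 7], [0, 0, 0], 0.15],
  [[0, 0, 0], [0, 0, 0], 0.15],
])

```text
time: 25.83
position: [554.2, -19.2, 46.0]
eef_rot: [-0.001, 0.203, 0.979, -0.0]
contact_force: [-1.3, -0.2, -0.5]
finger_gap: 0.181
finger_force: 19.6
```

Emit:
drive_tool([
  [[0, 0, 4], [0, 0, 0], 0.15],
  [[0, 0, 2], [0, 0, 0], 0.15],
  [[0, 0, 0], [0, 0, 0], 0.15],
  [[0, 0, 0], [0, 0, 0], 0.15],
  [[0, 0, 0], [0, 0, 0], 0.15],
])

```text
time: 26.25
position: [555.1, -19.2, 41.1]
eef_rot: [0.0, 0.202, 0.979, 0.0]
contact_force: [-0.3, -0.6, -0.5]
finger_gap: 0.178
finger_force: 19.6
```

Emit:
drive_tool([
  [[0, 0, 0], [0, 0, 0], 0.4],
  [[0, 0, 0], [0, 0, 0], 0.4],
  [[0, 0, 0], [0, 0, 0], 0.4],
  [[0, 0, -15], [0, 0, 0], 0.4],
  [[0, 0, -30], [0, 0, 0], 0.4],
])

```text
time: 26.67
position: [551.1, -18.8, 81.7]
eef_rot: [-0.004, 0.203, 0.979, -0.0]
contact_force: [0.2, 0.2, 0.1]
finger_gap: 0.402
finger_force: 0.0
```

Emit:
drive_tool([
  [[0, 0, -35], [0, 0, -6], 0.6],
  [[0, 0, -35], [0, 0, -6], 0.6],
  [[0, 0, -35], [0, 0, -6], 0.6],
  [[0, 0, -35], [0, 0, -6], 0.6],
  [[0, 0, 0], [0, 0, -6], 0.6],
])

```text
time: 27.08
position: [558.5, -19.6, 235.0]
eef_rot: [0.006, -0.06, 0.998, -0.001]
contact_force: [1.2, -0.1, 1.0]
finger_gap: 0.603
finger_force: 0.0
```

Emit:
drive_tool([
  [[0, -30, 0], [0, 0, 0], 0.5],
  [[0, -30, 0], [0, 0, 0], 0.5],
  [[0, -30, 0], [0, 0, 0], 0.5],
  [[0, -30, 0], [0, 0, 0], 0.5],
  [[0, 0, 0], [0, 0, 0], 0.5],
])

```text
time: 27.5
position: [568.4, -143.3, 225.4]
eef_rot: [-0.0, -0.056, 0.998, -0.001]
contact_force: [0.0, 0.2, 0.2]
finger_gap: 0.5
finger_force: 0.0
```

```bash
python3 -c "
from h import *
st()
s=cam('side','s9.png');t=cam('top','t9.png')
a=cv2.imread('pics/s9.png')[190:270,205:305];b=cv2.imread('pics/t9.png')[180:260,220:320]
cv2.imwrite('pics/c11.png',np.hstack([cv2.resize(x,(400,320),interpolation=2) for x in(a,b)]))"
```

```text
t 27.5 p [ 568.4 -143.3  225.4] feeder [-354.5    6.4] yaw 96.4 tz [-0.    -0.002 -1.   ] F [0.  0.2 0.2] gap 0.5 q [-0.33  0.08  1.5  -0.    1.56 -2.02]
```

View pics/c11.png

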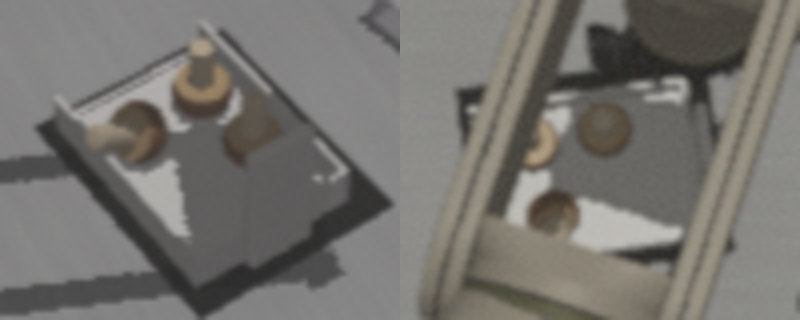

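All three mushrooms lie in the tray (crop (135,130), (205,80), (255,130)). Next is the handle.

Emit:
drive_tool([
  [[11, -4, 0], [0, 0, -1], 0.6],
  [[11, -4, 20], [0, 0, 0], 0.6],
  [[0, 0, 30], [0, 0, 0], 0.6],
  [[0, 0, 0], [0, 0, 0], 0.6],
  [[0, 0, 0], [0, 0, 0], 0.6],
])

```text
time: 28.02
position: [546.3, -147.5, 174.1]
eef_rot: [-0.002, -0.067, 0.998, 0.001]
contact_force: [0.3, -0.4, 0.3]
finger_gap: 0.599
finger_force: 0.0
```

Emit:
drive_tool([
  [[0, 0, 0], [0, 0, 0], 0.6],
  [[0, 0, 0], [0, 0, 0], 0.6],
  [[0, 0, 0], [0, 0, 0], 0.6],
])

```text
time: 28.27
position: [548.9, -149.1, 177.6]
eef_rot: [0.001, -0.067, 0.998, -0.001]
contact_force: [-0.4, -0.3, -0.1]
finger_gap: 0.595
finger_force: 0.0
```

```bash
python3 -c "
from h import *
import pickle
d=pickle.load(open('top.pkl','rb'))
print(pt(d,225+314/4.4,185+127/4.4,113))
to([547,-154,66])
s=cam('side','s10.png'); im=cv2.imread('pics/s10.png').astype(int)
print(px(s,[546,-154,113]),px(s,[521,-157,113]),px(s,[571,-150,113]))
for r in range(222,250,3): print(r,(im[r,250:300].sum(1)//3).tolist())"
```

```text
[ 547.56875291 -153.47655174  113.        ]
t 28.27 p [ 548.9 -149.1  177.6] feeder [-358.    26.4] yaw 97.7 tz [ 0.003 -0.001 -1.   ] F [-0.4 -0.3 -0.1] gap 0.595 q [-0.36  0.06  1.61  0.    1.47 -2.06]
tool shift [  2.8  -4.5 111.6]
[274.01251159 225.25992752] [265.73987243 229.6984256 ] [281.96541448 220.62142527]
222 [176, 176, 174, 171, 171, 171, 172, 172, 174, 174, 154, 110, 81, 77, 77, 79, 84, 86, 85, 85, 82, 79, 75, 74, 73, 80, 90, 92, 95, 98, 99, 97, 96, 87, 84, 108, 129, 136, 138, 137, 138, 138, 136, 137, 137, 138, 137, 138, 136, 136]
225 [174, 170, 164, 162, 162, 163, 162, 163, 160, 139, 89, 64, 68, 73, 76, 75, 75, 77, 76, 77, 77, 80, 84, 91, 94, 97, 96, 97, 96, 96, 93, 94, 96, 118, 139, 123, 81, 77, 108, 130, 137, 137, 139, 138, 137, 137, 139, 138, 136, 137]
228 [96, 97, 97, 96, 97, 96, 96, 96, 97, 95, 89, 74, 61, 59, 60, 63, 74, 89, 94, 96, 96, 98, 98, 96, 94, 96, 94, 94, 95, 93, 93, 93, 94, 92, 92, 107, 135, 141, 107, 73, 76, 106, 129, 136, 138, 139, 139, 138, 139, 137]
231 [97, 97, 95, 97, 96, 96, 95, 96, 96, 95, 96, 96, 95, 90, 81, 73, 80, 91, 94, 94, 95, 93, 94, 93, 
[... 673 characters left out ...]
3, 96, 97, 98, 98, 98, 97, 94, 86, 72, 58, 51, 50, 51, 51, 51, 52, 50]
243 [96, 96, 95, 96, 97, 97, 97, 97, 95, 97, 97, 97, 97, 97, 96, 95, 91, 93, 94, 93, 94, 94, 93, 93, 92, 93, 94, 94, 93, 94, 93, 93, 93, 95, 92, 82, 66, 57, 54, 51, 51, 52, 52, 52, 52, 52, 51, 52, 60, 81]
246 [95, 96, 95, 97, 97, 96, 97, 98, 96, 97, 96, 97, 96, 96, 95, 94, 91, 93, 94, 94, 93, 94, 92, 93, 93, 94, 93, 94, 93, 92, 93, 92, 82, 61, 52, 51, 51, 51, 53, 52, 51, 50, 55, 63, 80, 108, 127, 131, 133, 134]
249 [96, 96, 97, 96, 97, 97, 96, 96, 96, 96, 96, 96, 96, 95, 94, 92, 91, 92, 94, 93, 94, 94, 93, 92, 94, 93, 93, 93, 93, 90, 86, 78, 63, 52, 50, 50, 51, 57, 71, 84, 107, 129, 134, 136, 137, 136, 137, 136, 135, 134]
```

Emit:
drive_tool([
  [[2, -4, 25], [0, 0, 0], 0.6],
  [[0, 0, 30], [0, 0, 0], 0.6],
  [[0, 0, 30], [0, 0, 0], 0.6],
  [[0, 0, 18], [0, 0, 0], 0.6],
  [[0, 0, 8], [0, 0, 0], 0.6],
])

```text
time: 28.73
position: [544.5, -152.6, 61.6]
eef_rot: [-0.002, -0.067, 0.998, 0.001]
contact_force: [0.1, 0.9, -0.5]
finger_gap: 0.602
finger_force: 0.0
```

Emit:
drive_tool([
  [[0, 0, 0], [0, 0, 0], 0.6],
  [[0, 0, 0], [0, 0, 0], 0.6],
  [[0, 0, 0], [0, 0, 0], 0.3],
  [[0, 0, 0], [0, 0, 0], 0.25],
  [[0, 0, 0], [0, 0, 0], 0.2],
], force=20)

```text
time: 29.15
position: [547.5, -153.8, 66.4]
eef_rot: [0.001, -0.067, 0.998, -0.001]
contact_force: [-0.2, 0.1, -0.1]
finger_gap: 0.202
finger_force: 0.0
```

Emit:
drive_tool([
  [[0, 0, 0], [0, 0, 0], 0.15],
  [[0, 0, 0], [0, 0, 0], 0.1],
  [[0, 0, 0], [0, 0, 0], 0.05],
  [[0, 0, 0], [0, 0, 0], 0.02],
  [[0, 0, 0], [0, 0, 0], 0],
])

```text
time: 29.57
position: [546.9, -153.3, 65.7]
eef_rot: [0.001, -0.067, 0.998, -0.0]
contact_force: [-1.1, 1.9, 6.5]
finger_gap: 0.112
finger_force: 20.4
```

Emit:
drive_tool([
  [[0, 0, 0], [0, 0, 0], 0],
  [[0, 0, 0], [0, 0, 0], 0],
  [[0, 0, 0], [0, 0, 0], 0],
  [[0, 0, 0], [0, 0, 0], 0],
], force=90)

```text
time: 29.9
position: [547.1, -153.5, 65.9]
eef_rot: [0.001, -0.067, 0.998, -0.0]
contact_force: [-1.3, 1.1, 6.8]
finger_gap: 0.093
finger_force: 89.2
```

```bash
python3 -c "
from h import *
st()"
```

```text
t 29.9 p [ 547.1 -153.5   65.9] feeder [-362.2   28.7] yaw 97.6 tz [ 0.002 -0.001 -1.   ] F [-1.3  1.1  6.8] gap 0.093 q [-0.36  0.15  1.72  0.    1.26 -2.07]
```

Gripped with 89 N. Slow lift.

Emit:
drive_tool([
  [[0, 0, -4], [0, 0, 0], 0],
  [[0, 0, -8], [0, 0, 0], 0],
  [[0, 0, -12], [0, 0, 0], 0],
  [[0, 0, -16], [0, 0, 0], 0],
  [[0, 0, -20], [0, 0, 0], 0],
])

```text
time: 30.32
position: [545.1, -153.0, 124.4]
eef_rot: [-0.001, -0.067, 0.998, 0.0]
contact_force: [0.1, -0.4, -4.5]
finger_gap: 0.093
finger_force: 87.9
```

Emit:
drive_tool([
  [[0, 0, -20], [0, 0, 0], 0],
  [[0, 0, -16], [0, 0, 0], 0],
  [[0, 0, -16], [0, 0, 0], 0],
  [[0, 0, -10], [0, 0, 0], 0],
  [[0, 0, -6], [0, 0, 0], 0],
])

```text
time: 30.73
position: [547.0, -153.6, 195.0]
eef_rot: [0.001, -0.067, 0.998, -0.001]
contact_force: [0.9, 0.0, -3.5]
finger_gap: 0.091
finger_force: 88.0
```

```bash
python3 -c "
from h import *
to(fw(-130,-25,195))
s=cam('side','s11.png');print(px(s,[534,-65,140]))
im=cv2.imread('pics/s11.png')
cv2.imwrite('pics/c12.png',cv2.resize(im[110:300,160:340],(720,600),interpolation=2))"
```

```text
t 30.73 p [ 547.  -153.6  195. ] feeder [-362.3   28.9] yaw 97.6 tz [ 0.002 -0.001 -1.   ] F [ 0.9  0.  -3.5] gap 0.091 q [-0.36  0.05  1.59 -0.    1.5  -2.07]
tool shift [-5.850e+01  2.311e+02 -2.000e-01]
[253.30610959 196.4707932 ]
```

The wrist reads 3.5 N, which matches tray plus three mushrooms. Carry into the doorway.

Emit:
drive_tool([
  [[-2, 5, 0], [0, 0, 1], 0],
  [[-3, 9, 0], [0, 0, 0], 0],
  [[-4, 13, 0], [0, 0, 0], 0],
  [[-4, 16, 0], [0, 0, 0], 0],
  [[-4, 16, 0], [0, 0, 0], 0],
])

```text
time: 31.2
position: [555.8, -91.1, 191.6]
eef_rot: [-0.001, -0.058, 0.998, 0.0]
contact_force: [-0.1, 1.1, -4.8]
finger_gap: 0.093
finger_force: 88.0
```

Emit:
drive_tool([
  [[-4, 16, 0], [0, 0, 0], 0],
  [[-4, 16, 0], [0, 0, 0], 0],
  [[-4, 16, 0], [0, 0, 0], 0],
  [[-4, 16, 0], [0, 0, 0], 0],
  [[-4, 16, 0], [0, 0, 0], 0],
])

```text
time: 31.62
position: [566.3, -8.8, 191.6]
eef_rot: [-0.001, -0.059, 0.998, 0.0]
contact_force: [0.2, -0.1, -4.2]
finger_gap: 0.093
finger_force: 88.0
```

Emit:
drive_tool([
  [[-4, 16, 0], [0, 0, 0], 0],
  [[-4, 16, 0], [0, 0, 0], 0],
  [[-4, 16, 0], [0, 0, 0], 0],
  [[-3, 14, 0], [0, 0, 0], 0],
  [[-2, 12, 0], [0, 0, 0], 0],
])

```text
time: 32.03
position: [574.7, 66.6, 191.8]
eef_rot: [-0.001, -0.059, 0.998, 0.0]
contact_force: [-0.6, 0.2, -4.7]
finger_gap: 0.092
finger_force: 88.1
```

Emit:
drive_tool([
  [[0, 10, 0], [0, 0, 0], 0],
  [[0, 6, 0], [0, 0, 0], 0],
  [[0, 2, 0], [0, 0, 0], 0],
  [[0, 0, 0], [0, 0, 0], 0],
  [[0, 0, 0], [0, 0, 0], 0],
])

```text
time: 32.45
position: [573.1, 81.9, 192.6]
eef_rot: [-0.0, -0.058, 0.998, -0.0]
contact_force: [0.1, -0.4, -4.2]
finger_gap: 0.094
finger_force: 88.0
```

```bash
cat > plan.py <<'E'
from h import *
p,R=st()
# TCP path: mouth goes from now to (45,zm end); tool turn about tool x sign so that fingers lean back
fd=(p[:2]-O)@np.c_[XV,YV]; z0=p[2]
off=lambda th:np.array([-175*np.cos(th)+59*np.sin(th),175*np.sin(th)+59*np.cos(th)])
m0=np.array([fd[0],z0])-off(0); print('mouth',m0.round(1)); m1=np.array([45,114.])
n=14; pr=np.array([fd[0],z0])
for k in range(1,n+1):
    a0=np.radians(4*(k-1)); a=np.radians(4*k); T=m0+(m1-m0)*min(1,k/6)+off(a)
    d=T-pr; pr=T
    # tool y=(cos,-sin) , tool z=(-sin,-cos) in (x,z)
    print(k,'ty',(d@[np.cos(a0),-np.sin(a0)]).round(1),'tz',(d@[-np.sin(a0),-np.cos(a0)]).round(1))
print(R.round(3).tolist())
E
python3 plan.py; python3 -c "
from h import *
import pickle
# numeric check of mushrooms in tray: tan pixel blobs in side view
s=cam('side','s12.png');print(find(s,150)[:12])"
```

```text
t 32.45 p [573.1  81.9 192.6] feeder [-131.2  -23.7] yaw 96.6 tz [ 0. -0. -1.] F [ 0.1 -0.4 -4.2] gap 0.094 q [ 0.05  0.08  1.56 -0.    1.5  -1.63]
mouth [ 43.8 133.6]
1 ty 4.7 tz -8.8
2 ty 5.0 tz -8.8
3 ty 5.2 tz -8.9
4 ty 5.4 tz -8.9
5 ty 5.6 tz -9.0
6 ty 5.8 tz -9.1
7 ty 4.5 tz -12.1
8 ty 4.5 tz -12.1
9 ty 4.5 tz -12.1
10 ty 4.5 tz -12.1
11 ty 4.5 tz -12.1
12 ty 4.5 tz -12.1
13 ty 4.5 tz -12.1
14 ty 4.5 tz -12.1
[[-0.993, -0.115, 0.0], [-0.115, 0.993, -0.0], [0.0, -0.0, -1.0]]
[([226.6, 124.8], 48, [591.0, 213.6]), ([211.2, 131.8], 52, [538.8, 205.5]), ([324.7, 182.8], 46, [715.6, -116.5]), ([313.3, 190.8], 43, [674.5, -127.2]), ([336.3, 191.9], 52, [724.5, -157.9]), ([325.3, 199.8], 45, [684.8, -168.1]), ([348.7, 201.5], 53, [733.8, -200.3]), ([337.7, 209.9], 43, [693.8, -211.1])]
```

Emit:
drive_tool([
  [[0, 5, -9], [4, 0, 0], 0],
  [[0, 5, -9], [4, 0, 0], 0],
  [[0, 5, -9], [4, 0, 0], 0],
  [[0, 5, -9], [4, 0, 0], 0],
])

```text
time: 32.83
position: [570.9, 105.1, 227.5]
eef_rot: [0.009, -0.056, 0.988, -0.14]
contact_force: [-0.1, -0.5, -3.3]
finger_gap: 0.09
finger_force: 88.3
```

```bash
cat > tip.py <<'E'
from h import *
p,R=st(); m=p+R@np.array([0,175,59]); f=(m[:2]-O)@np.c_[XV,YV]
print('mouth feeder',f.round(1),m[2].round(1),'tilt',np.degrees(np.arcsin(-R[2,1])).round(1))
E
python3 tip.py
```

```text
t 32.83 p [570.9 105.1 227.5] feeder [-108.   -24.2] yaw 96.5 tz [ 0.034 -0.276 -0.96 ] F [-0.1 -0.5 -3.3] gap 0.09 q [ 0.28  0.12  1.48 -0.28  1.58 -1.4 ]
mouth feeder [ 43.7 -24.3] 122.1 tilt 16.2
```

Emit:
drive_tool([
  [[0, 6, -9], [4, 0, 0], 0],
  [[0, 6, -9], [4, 0, 0], 0],
  [[0, 4.5, -12], [4, 0, 0], 0],
  [[0, 4.5, -12], [4, 0, 0], 0],
  [[0, 4.5, -12], [4, 0, 0], 0],
])

```text
time: 33.25
position: [565.4, 151.6, 266.2]
eef_rot: [0.019, -0.054, 0.949, -0.309]
contact_force: [0.6, -1.0, -3.7]
finger_gap: 0.094
finger_force: 88.4
```

```bash
python3 tip.py
```

```text
t 33.25 p [565.4 151.6 266.2] feeder [-61.1 -24. ] yaw 96.5 tz [ 0.069 -0.585 -0.808] F [ 0.6 -1.  -3.7] gap 0.094 q [ 0.54  0.3   1.32 -0.58  1.77 -1.19]
mouth feeder [ 45.5 -24.1] 115.4 tilt 36.1
```

Emit:
drive_tool([
  [[0, 4.5, -12], [4, 0, 0], 0],
  [[0, 4.5, -12], [4, 0, 0], 0],
  [[0, 4.5, -12], [4, 0, 0], 0],
  [[0, 4.5, -12], [4, 0, 0], 0],
  [[0, 4.5, -12], [4, 0, 0], 0],
])

```text
time: 33.67
position: [558.8, 209.1, 293.2]
eef_rot: [0.028, -0.05, 0.881, -0.469]
contact_force: [1.0, -0.4, -3.6]
finger_gap: 0.093
finger_force: 88.9
```

Emit:
drive_tool([
  [[0, 0, 0], [0, 0, 0], 0],
  [[0, 0, 0], [0, 0, 0], 0],
  [[0, 0, 0], [0, 0, 0], 0],
  [[0, 0, 0], [0, 0, 0], 0],
  [[0, 0, 0], [0, 0, 0], 0],
])

```text
time: 34.08
position: [558.9, 207.5, 293.7]
eef_rot: [0.028, -0.05, 0.882, -0.468]
contact_force: [-0.1, 0.1, -2.5]
finger_gap: 0.091
finger_force: 88.9
```

```bash
python3 tip.py
```

```text
t 34.08 p [558.9 207.5 293.7] feeder [ -4.8 -23.9] yaw 96.4 tz [ 0.095 -0.822 -0.561] F [-0.1  0.1 -2.5] gap 0.091 q [ 0.72  0.56  1.11 -0.84  2.   -1.11]
mouth feeder [ 44.5 -24.2] 115.7 tilt 55.9
```

The wrist reads 2.5 N, the weight of the empty tray. I tip back, raising slightly.

Emit:
drive_tool([
  [[0, -9, -6], [0, 0, 0], 0],
  [[0, -9, -6], [0, 0, 0], 0],
  [[0, -5, 17], [-5.6, 0, 0], 0],
  [[0, -5, 17], [-5.6, 0, 0], 0],
  [[0, -5, 17], [-5.6, 0, 0], 0],
])

```text
time: 34.5
position: [564.7, 160.5, 295.2]
eef_rot: [0.021, -0.055, 0.941, -0.332]
contact_force: [0.7, -0.6, -1.5]
finger_gap: 0.092
finger_force: 88.8
```

Emit:
drive_tool([
  [[0, -5, 17], [-5.6, 0, 0], 0],
  [[0, -5, 17], [-5.6, 0, 0], 0],
  [[0, -5, 17], [-5.6, 0, 0], 0],
  [[0, -5, 17], [-5.6, 0, 0], 0],
  [[0, -5, 17], [-5.6, 0, 0], 0],
])

```text
time: 34.92
position: [572.4, 98.1, 234.0]
eef_rot: [0.009, -0.057, 0.994, -0.095]
contact_force: [0.3, -0.1, -3.3]
finger_gap: 0.093
finger_force: 88.7
```

Emit:
drive_tool([
  [[0, -5, 17], [-5.6, 0, 0], 0],
  [[0, -5, 17], [-5.6, 0, 0], 0],
  [[0, 0, 0], [0, 0, 0], 0],
  [[0, 0, 0], [0, 0, 0], 0],
])

```text
time: 35.25
position: [572.7, 81.1, 199.0]
eef_rot: [-0.0, -0.056, 0.998, -0.001]
contact_force: [-0.1, 0.3, -2.0]
finger_gap: 0.091
finger_force: 88.8
```

```bash
python3 tip.py; python3 -c "
from h import *
to([547.1,-153.5,195])"
```

```text
t 35.25 p [572.7  81.1 199. ] feeder [-132.   -23.3] yaw 96.4 tz [-0.    -0.002 -1.   ] F [-0.1  0.3 -2. ] gap 0.091 q [ 0.05  0.07  1.56 -0.    1.51 -1.63]
mouth feeder [ 42.9 -23.5] 139.7 tilt 0.1
t 35.25 p [572.7  81.1 199. ] feeder [-132.   -23.3] yaw 96.4 tz [-0.    -0.002 -1.   ] F [-0.1  0.3 -2. ] gap 0.091 q [ 0.05  0.07  1.56 -0.    1.51 -1.63]
tool shift [  51.6 -230.2    4.4]
```

Emit:
drive_tool([
  [[5, -20, 0], [0, 0, -1], 0],
  [[6, -26, 0], [0, 0, 0], 0],
  [[6, -27, 0], [0, 0, 0], 0],
  [[6, -27, 0], [0, 0, 0], 0],
  [[6, -27, 0], [0, 0, 0], 0],
])

```text
time: 35.67
position: [561.2, -45.7, 200.5]
eef_rot: [0.001, -0.068, 0.998, -0.001]
contact_force: [0.8, 0.3, -3.4]
finger_gap: 0.091
finger_force: 88.8
```

Emit:
drive_tool([
  [[6, -27, 0], [0, 0, 0], 0],
  [[6, -27, 0], [0, 0, 0], 0],
  [[6, -26, 0], [0, 0, 0], 0],
  [[5, -16, 0], [0, 0, 0], 0],
  [[0, -7, 0], [0, 0, 0], 0],
])

```text
time: 36.08
position: [551.9, -152.4, 200.4]
eef_rot: [0.001, -0.067, 0.998, -0.002]
contact_force: [-0.0, 0.2, -3.6]
finger_gap: 0.095
finger_force: 88.8
```

Emit:
drive_tool([
  [[0, 0, 20], [0, 0, 0], 0],
  [[0, 0, 25], [0, 0, 0], 0],
  [[0, 0, 25], [0, 0, 0], 0],
  [[0, 0, 25], [0, 0, 0], 0],
  [[0, 0, 10], [0, 0, 0], 0],
])

```text
time: 36.5
position: [550.3, -148.6, 90.5]
eef_rot: [-0.002, -0.068, 0.998, 0.0]
contact_force: [-0.3, 0.8, -4.2]
finger_gap: 0.092
finger_force: 88.8
```

Emit:
drive_tool([
  [[0, 0, 5], [0, 0, 0], 0],
  [[0, 0, 0], [0, 0, 0], 0],
  [[0, 0, 0], [0, 0, 0], 0],
  [[0, 0, 0], [0, 0, 0], 0],
])

```text
time: 36.83
position: [553.1, -150.8, 90.6]
eef_rot: [0.001, -0.067, 0.998, -0.001]
contact_force: [0.9, -0.7, -2.1]
finger_gap: 0.095
finger_force: 88.8
```

```bash
python3 -c "
from h import *
to([547.1,-153.5,66])"
```

```text
t 36.83 p [ 553.1 -150.8   90.6] feeder [-360.2   22.4] yaw 97.7 tz [ 0.003 -0.001 -1.   ] F [ 0.9 -0.7 -2.1] gap 0.095 q [-0.36  0.14  1.69 -0.    1.31 -2.06]
tool shift [ 6.4 -1.8 24.6]
```

Emit:
drive_tool([
  [[6, -2, 8], [0, 0, 0], 0],
  [[0, 0, 7], [0, 0, 0], 0],
  [[0, 0, 5], [0, 0, 0], 0],
  [[0, 0, 3], [0, 0, 0], 0],
  [[0, 0, 0], [0, 0, 0], 0],
])

```text
time: 37.25
position: [545.7, -154.0, 66.0]
eef_rot: [-0.0, -0.066, 0.998, -0.0]
contact_force: [-5.0, -1.7, 5.9]
finger_gap: 0.092
finger_force: 90.1
```

Emit:
drive_tool([
  [[0, 0, 1], [0, 0, 0], 0],
  [[0, 0, 0], [0, 0, 0], 0],
  [[0, 0, 0], [0, 0, 0], 0],
])

```text
time: 37.5
position: [545.8, -154.2, 65.9]
eef_rot: [-0.0, -0.066, 0.998, -0.001]
contact_force: [-8.4, -0.5, 12.5]
finger_gap: 0.092
finger_force: 91.1
```

```bash
python3 -c "
from h import *
st()"
```

```text
t 37.5 p [ 545.8 -154.2   65.9] feeder [-362.7   30.1] yaw 97.6 tz [ 0.    -0.001 -1.   ] F [-8.4 -0.5 12.5] gap 0.092 q [-0.36  0.15  1.72 -0.    1.27 -2.07]
```

Emit:
drive_tool([
  [[0, 0, 0], [0, 0, 0], 0.2],
  [[0, 0, 0], [0, 0, 0], 0.4],
  [[0, 0, 0], [0, 0, 0], 0.5],
  [[0, 0, 0], [0, 0, 0], 0.5],
  [[0, 0, -10], [0, 0, 0], 0.5],
], force=20)

```text
time: 37.92
position: [544.2, -152.6, 72.2]
eef_rot: [-0.002, -0.067, 0.998, 0.001]
contact_force: [-0.2, -0.2, 0.2]
finger_gap: 0.496
finger_force: 0.0
```

Emit:
drive_tool([
  [[0, 0, -35], [0, 0, 0], 0.5],
  [[0, 0, -40], [0, 0, 0], 0.5],
  [[0, 0, -40], [0, 0, 0], 0.5],
  [[0, 0, -40], [0, 0, 0], 0.5],
  [[0, 0, -40], [0, 0, 0], 0],
])

```text
time: 38.33
position: [545.5, -153.1, 272.1]
eef_rot: [0.0, -0.067, 0.998, -0.0]
contact_force: [0.8, -0.1, 0.6]
finger_gap: 0.375
finger_force: 0.0
```

```bash
python3 -c "
from h import *
st()
s=cam('side','s13.png');t=cam('top','t13.png')
a=cv2.imread('pics/s13.png')[190:270,205:305];b=cv2.imread('pics/t13.png')[155:305,80:200]
cv2.imwrite('pics/c13.png',np.hstack([cv2.resize(a,(400,600),interpolation=2)*1,cv2.resize(b,(400,600),interpolation=2)]))
for r in find(s,22):print(r)"
```

```text
t 38.33 p [ 545.5 -153.1  272.1] feeder [-361.6   30.2] yaw 97.6 tz [ 0.001 -0.    -1.   ] F [ 0.8 -0.1  0.6] gap 0.375 q [-0.36  0.02  1.48  0.    1.64 -2.07]
([214.5, 112.7], 45, [643.3, 434.4])
([324.5, 182.9], 49, [792.7, -14.6])
([313.2, 190.6], 45, [746.7, -26.1])
([336.3, 192.0], 54, [803.1, -61.8])
([325.3, 200.1], 44, [757.8, -74.0])
([348.9, 201.5], 51, [814.3, -110.0])
([338.0, 209.8], 46, [769.3, -122.0])
```

View pics/c13.png

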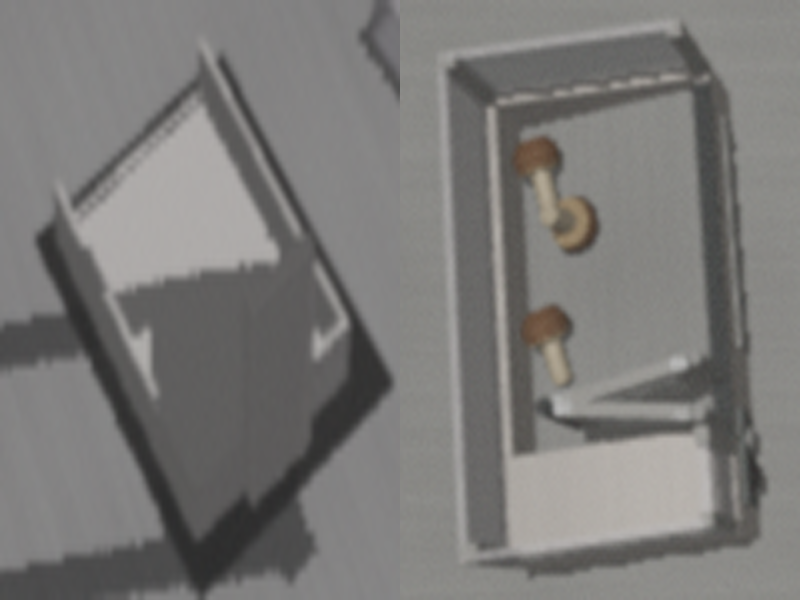

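The tray stands empty on its mat and all three mushrooms are at the back of the hopper (crop (540,160), (572,225), (548,330)). The fold is at (545,407).

```bash
python3 -c "
from h import *
import pickle
d=pickle.load(open('top.pkl','rb'))
for u,v in((545,407),(680,362),(705,410)):
    P=pt(d,80+(u-400)*.3,155+v*.25,205)[:2]; print(P.round(1),((P-O)@np.c_[XV,YV]).round(1))
to(fw(98,160,270))
p=124
prev=None
for q in np.r_[1.42:-.01:15j]:
    h=14.5*np.cos(q)+11*np.sin(q); c=np.array([0,p])+108*np.array([np.sin(q),-np.cos(q)])+np.array([np.cos(q),np.sin(q)])*(5+h)
    print(round(q,2),c.round(1), None if prev is None else (c-prev).round(1)); prev=c
"
```

```text
[415.3 318.2] [121.4 106.4]
[445.1 209.9] [10.4 89. ]
[412.3 188.4] [ -7.3 124. ]
t 38.43 p [ 549.4 -154.6  279.5] feeder [-363.5   26.6] yaw 97.6 tz [ 0.014 -0.005 -1.   ] F [ 0.2 -0.4  1. ] gap 0.197 q [-0.36  0.02  1.47  0.    1.64 -2.07]
tool shift [124.2 464.1   4.7]
1.42 [109.5 125.6] None
1.32 [109.4 115.6] [ -0.1 -10. ]
1.22 [108.3 105.5] [ -1.  -10.1]
1.11 [106.3  95.4] [ -2.  -10.1]
1.01 [103.2  85.4] [ -3.1 -10.1]
0.91 [99.1 75.5] [-4.1 -9.9]
0.81 [93.9 65.9] [-5.2 -9.6]
0.7 [87.6 56.8] [-6.3 -9.1]
0.6 [80.3 48.2] [-7.3 -8.6]
0.5 [72.  40.3] [-8.3 -7.9]
0.4 [62.8 33.2] [-9.2 -7.1]
0.3 [52.7 27.2] [-10.1  -6.1]
0.19 [41.8 22.2] [-10.9  -5. ]
0.09 [30.3 18.3] [-11.5  -3.8]
-0.01 [18.3 15.8] [-12.   -2.5]
```

Emit:
drive_tool([
  [[8, 31, 0], [0, 0, 1], 0],
  [[8, 31, 0], [0, 0, 0], 0],
  [[8, 31, 0], [0, 0, 0], 0],
  [[8, 31, 0], [0, 0, 0], 0],
  [[8, 31, 0], [0, 0, 0], 0],
])

```text
time: 38.85
position: [487.0, -3.0, 269.8]
eef_rot: [0.0, -0.058, 0.998, -0.0]
contact_force: [-0.0, 0.8, -1.2]
finger_gap: 0.005
finger_force: 0.0
```

Emit:
drive_tool([
  [[8, 31, 0], [0, 0, 0], 0],
  [[8, 31, 0], [0, 0, 0], 0],
  [[8, 31, 0], [0, 0, 0], 0],
  [[8, 31, 0], [0, 0, 0], 0],
  [[8, 31, 0], [0, 0, 0], 0],
])

```text
time: 39.27
position: [429.3, 146.5, 269.9]
eef_rot: [0.0, -0.058, 0.998, 0.0]
contact_force: [-0.4, 0.8, -0.1]
finger_gap: -0.002
finger_force: 0.0
```

Emit:
drive_tool([
  [[9, 31, 0], [0, 0, 0], 0],
  [[9, 31, 0], [0, 0, 0], 0],
  [[9, 31, 0], [0, 0, 0], 0],
  [[9, 31, 0], [0, 0, 0], 0],
  [[9, 30, 0], [0, 0, 0], 0],
])

```text
time: 39.68
position: [366.6, 294.4, 270.0]
eef_rot: [0.0, -0.058, 0.998, 0.0]
contact_force: [0.8, 1.0, 0.4]
finger_gap: 0.004
finger_force: 0.0
```

Emit:
drive_tool([
  [[0, 0, 0], [0, 0, 0], 0],
  [[0, 0, 0], [0, 0, 0], 0],
  [[0, 0, 0], [0, 0, 0], 0],
  [[0, 0, 0], [0, 0, 0], 0],
])

```text
time: 40.02
position: [368.0, 292.1, 269.5]
eef_rot: [0.0, -0.057, 0.998, -0.0]
contact_force: [0.5, -0.1, 0.4]
finger_gap: 0.001
finger_force: 0.0
```

```bash
python3 -c "
from h import *
to(fw(98,158,155))"
```

```text
t 40.02 p [368.  292.1 269.5] feeder [100.8 156.3] yaw 96.6 tz [ 0. -0. -1.] F [ 0.5 -0.1  0.4] gap 0.001 q [ 0.56 -0.25  1.73 -0.    1.66 -1.12]
tool shift [  1.8  -2.8 114.5]
```

Emit:
drive_tool([
  [[1, 0, 30], [0, 0, 0], 0],
  [[0, 0, 30], [0, 0, 0], 0],
  [[0, 0, 30], [0, 0, 0], 0],
  [[0, 0, 20], [0, 0, 0], 0],
  [[0, 0, 0], [0, 0, 0], 0],
])

```text
time: 40.43
position: [364.4, 289.9, 154.2]
eef_rot: [-0.004, -0.057, 0.998, -0.002]
contact_force: [0.2, 0.3, -1.0]
finger_gap: -0.001
finger_force: 0.0
```

Emit:
drive_tool([
  [[-10, 2, 0], [0, 0, 0], 0],
  [[-10, 2, 0], [0, 0, 0], 0],
  [[-10, 2, 0], [0, 0, 0], 0],
  [[-10, 0, 0], [0, 0, 0], 0],
  [[-10, -1, 0], [0, 0, 0], 0],
])

```text
time: 40.85
position: [416.8, 303.2, 160.6]
eef_rot: [0.0, -0.057, 0.998, 0.0]
contact_force: [-2.8, -0.9, 1.1]
finger_gap: -0.001
finger_force: 1.3
```

Emit:
drive_tool([
  [[-10, -2, 0], [0, 0, 0], 0],
  [[-10, -3, 0], [0, 0, 0], 0],
  [[0, 0, 0], [0, 0, 0], 0],
])

```text
time: 41.1
position: [438.3, 300.3, 159.6]
eef_rot: [0.001, -0.057, 0.998, -0.0]
contact_force: [0.9, 0.4, 0.2]
finger_gap: -0.001
finger_force: 0.0
```

```bash
python3 -c "
from h import *
st()"
```

```text
t 41.1 p [438.3 300.3 159.6] feeder [101.   85.5] yaw 96.6 tz [ 0.001  0.    -1.   ] F [0.9 0.4 0.2] gap -0.001 q [ 0.5  -0.03  1.74 -0.    1.44 -1.18]
```

Pushing works. I follow the arc down to flat.

Emit:
drive_tool([
  [[-10, -3, 0], [0, 0, 0], 0],
  [[-10, -5, 0], [0, 0, 0], 0],
  [[-9, -6, 0], [0, 0, 0], 0],
  [[-9, -7, 0], [0, 0, 0], 0],
  [[-8, -8, 0], [0, 0, 0], 0],
])

```text
time: 41.52
position: [486.0, 276.9, 159.2]
eef_rot: [-0.0, -0.058, 0.998, 0.0]
contact_force: [-3.6, 0.1, 0.4]
finger_gap: 0.002
finger_force: 1.3
```

Emit:
drive_tool([
  [[-7, -9, 0], [0, 0, 0], 0],
  [[-6, -10, 0], [0, 0, 0], 0],
  [[-5, -11, 0], [0, 0, 0], 0],
  [[-4, -9, 0], [0, 0, 0], 0],
  [[0, 0, 0], [0, 0, 0], 0],
])

```text
time: 41.93
position: [513.0, 239.0, 159.5]
eef_rot: [0.001, -0.057, 0.998, -0.0]
contact_force: [0.2, 0.1, 0.6]
finger_gap: -0.002
finger_force: 0.0
```

```bash
python3 -c "
from h import *
st()"
```

```text
t 41.93 p [513.  239.  159.5] feeder [31.7 18.2] yaw 96.5 tz [ 0.001 -0.001 -1.   ] F [0.2 0.1 0.6] gap -0.002 q [ 0.35  0.06  1.64 -0.    1.44 -1.34]
```

Emit:
drive_tool([
  [[-1, -5, 0], [0, 0, 0], 0],
  [[-1, -4, 0], [0, 0, 0], 0],
  [[0, 0, 0], [0, 0, 0], 0],
  [[0, 0, 0], [0, 0, 0], 0],
])

```text
time: 42.27
position: [514.6, 232.4, 159.5]
eef_rot: [0.0, -0.058, 0.998, -0.0]
contact_force: [0.5, -0.1, 0.2]
finger_gap: 0.001
finger_force: 0.0
```

Emit:
drive_tool([
  [[0, -3, 0], [0, 0, 0], 0],
  [[0, 0, 0], [0, 0, 0], 0],
  [[0, 0, 0], [0, 0, 0], 0],
])

```text
time: 42.52
position: [514.8, 229.5, 159.4]
eef_rot: [0.0, -0.058, 0.998, -0.0]
contact_force: [0.6, 0.6, -0.2]
finger_gap: 0.003
finger_force: 0.0
```

Emit:
drive_tool([
  [[0, -3, 0], [0, 0, 0], 0],
  [[0, 0, 0], [0, 0, 0], 0],
  [[0, 0, 0], [0, 0, 0], 0],
])

```text
time: 42.77
position: [515.2, 226.4, 159.3]
eef_rot: [-0.0, -0.058, 0.998, -0.0]
contact_force: [-0.6, -0.1, 0.2]
finger_gap: -0.001
finger_force: 0.0
```

```bash
python3 -c "
from h import *
st()"
```

```text
t 42.77 p [515.2 226.4 159.3] feeder [18.9 17.4] yaw 96.6 tz [ 0. -0. -1.] F [-0.6 -0.1  0.2] gap -0.001 q [ 0.32  0.05  1.65 -0.    1.44 -1.36]
```

Emit:
drive_tool([
  [[0, -3, 0], [0, 0, 0], 0],
  [[0, 0, 0], [0, 0, 0], 0],
  [[0, 0, 0], [0, 0, 0], 0],
])

```text
time: 43.02
position: [515.6, 223.7, 159.4]
eef_rot: [0.0, -0.058, 0.998, 0.0]
contact_force: [0.8, 3.9, -1.0]
finger_gap: -0.002
finger_force: 1.4
```

Emit:
drive_tool([
  [[0, -3, 0], [0, 0, 0], 0],
  [[0, 0, 0], [0, 0, 0], 0],
  [[0, 0, 0], [0, 0, 0], 0],
])

```text
time: 43.27
position: [515.6, 223.5, 159.4]
eef_rot: [0.0, -0.059, 0.998, 0.002]
contact_force: [0.4, 15.0, -2.5]
finger_gap: 0.002
finger_force: 7.4
```

```bash
python3 -c "
from h import *
st()"
```

```text
t 43.27 p [515.6 223.5 159.4] feeder [16.  17.4] yaw 96.7 tz [ 0.     0.005 -1.   ] F [ 0.4 15.  -2.5] gap 0.002 q [ 0.31  0.05  1.65  0.    1.44 -1.37]
```

The door is at its stop, flat, with a 15 N reaction. Back off, rise clear, and check numerically that the fold lies in the door plane.

Emit:
drive_tool([
  [[0, 8, 0], [0, 0, 0], 0],
  [[0, 8, 0], [0, 0, 0], 0],
  [[0, 0, -30], [0, 0, 0], 0],
  [[0, 0, -35], [0, 0, 0], 0],
  [[0, 0, -35], [0, 0, 0], 0],
])

```text
time: 43.68
position: [513.0, 236.1, 259.3]
eef_rot: [-0.001, -0.058, 0.998, -0.001]
contact_force: [0.6, 0.2, 0.5]
finger_gap: -0.0
finger_force: 0.0
```

Emit:
drive_tool([
  [[0, 0, -25], [0, 0, 0], 0],
  [[35, 0, 0], [0, 0, 0], 0],
  [[35, 0, 0], [0, 0, 0], 0],
  [[35, 0, 0], [0, 0, 0], 0],
  [[35, 0, 0], [0, 0, 0], 0],
])

```text
time: 44.1
position: [373.6, 219.8, 284.1]
eef_rot: [-0.0, -0.058, 0.998, -0.0]
contact_force: [-0.3, 0.3, -0.2]
finger_gap: 0.002
finger_force: 0.0
```

Emit:
drive_tool([
  [[0, 0, 0], [0, 0, 0], 0],
  [[0, 0, 0], [0, 0, 0], 0],
  [[0, 0, 0], [0, 0, 0], 0],
  [[0, 0, 0], [0, 0, 0], 0],
])

```text
time: 44.43
position: [375.8, 220.3, 284.4]
eef_rot: [0.0, -0.058, 0.998, -0.0]
contact_force: [-0.4, -0.4, 0.5]
finger_gap: -0.002
finger_force: 0.0
```

```bash
python3 -c "
from h import *
st()
d=cam('top','t14.png');im=cv2.imread('pics/t14.png').astype(int).sum(2)//3
for q in(0,.12,.17): print(q,px(d,fw(125*np.sin(q),124-125*np.cos(q),205)).round(1))
u0,v0=px(d,fw(0,-1,205)).round().astype(int)
for r in range(v0-4,v0+5): print(r,im[r,u0-16:u0+12].tolist())
print(u0)
s=cam('side','s14.png');[print(r) for r in find(s,60)]"
```

```text
t 44.43 p [375.8 220.3 284.4] feeder [ 28.6 156.7] yaw 96.6 tz [ 0. -0. -1.] F [-0.4 -0.4  0.5] gap -0.002 q [ 0.41 -0.34  1.78 -0.    1.7  -1.27]
0 [165.3 212.8]
0.12 [159.9 213.7]
0.17 [157.7 214.3]
209 [131, 133, 134, 133, 133, 132, 130, 131, 132, 134, 133, 134, 133, 136, 145, 151, 149, 151, 128, 95, 73, 74, 89, 113, 110, 87, 73, 80]
210 [131, 131, 131, 131, 133, 130, 130, 133, 132, 133, 132, 131, 131, 135, 140, 141, 132, 132, 116, 88, 75, 76, 82, 100, 101, 82, 74, 81]
211 [133, 131, 132, 132, 132, 131, 130, 132, 132, 132, 131, 132, 133, 133, 124, 108, 95, 93, 86, 76, 72, 75, 79, 80, 80, 72, 68, 83]
212 [131, 132, 133, 133, 132, 131, 131, 133, 132, 133, 131, 133, 133, 128, 110, 84, 71, 71, 71, 65, 65, 70, 74, 78, 75, 67, 71, 81]
213 [131, 130, 131, 132, 131, 131, 130, 129, 131, 134, 132, 130, 132, 127, 105, 82, 71, 70, 65, 57, 56, 63, 67, 76, 74, 69, 67, 78]
214 [134, 130, 129, 133, 129, 131, 132, 128, 130, 132, 131, 130, 134, 131, 117, 94, 78, 75, 68, 59, 53, 53, 57, 70, 70, 75, 69, 79]
215 [130, 130, 131, 129, 133, 133, 133, 130, 132, 133, 130, 132, 133, 132, 130, 121, 113, 110, 104, 80, 55, 49, 51, 58, 68, 69, 70, 75]
216 [132, 129, 131, 133, 131, 132, 130, 130, 131, 132, 132, 131, 132, 134, 134, 146, 154, 154, 145, 112, 70, 51, 51, 51, 54, 64, 72, 78]
217 [131, 132, 130, 130, 132, 134, 133, 131, 130, 133, 132, 131, 130, 132, 136, 151, 166, 166, 151, 114, 80, 64, 50, 52, 50, 55, 65, 74]
165
([324.6, 182.9], 47, [769.9, -44.9])
([313.2, 190.7], 43, [725.1, -56.3])
([336.5, 192.0], 48, [780.4, -90.7])
([325.6, 200.0], 45, [737.0, -102.1])
([349.0, 201.4], 50, [791.0, -136.7])
([337.9, 209.9], 44, [747.0, -148.6])
```

```bash
python3 -c "
from workcell import env
print(env.job_done())"
```

```text
the job is handed in; nothing more can be done
None
```

I handed the job in with all three mushrooms poured into the hopper, the empty tray back on its mat, the door shut flat and the arm clear, at about 44.5 s of the 210 s allowed; the hand-in returned no verdict. I saw no contact with the bowl or punnets.

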